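Unhook the setting gauge and seat it in its block

ROBOT

A 7-joint arm with a two-finger parallel gripper is mounted at the origin on the work surface; the furniture and walls round the work are solid. World frame = base frame: x ahead of the robot, y to its left, z up, the work surface at z = 0. Lengths are in mm, angles in rad, forces in N, time in s.
With the tool pointing down it reaches from about 350 to 900 mm from the base axis. Payload 19.9 kg.
Tool frame: the origin (TCP) lies at the very end of the fingers, on their centre line; the grasp point (between the pads) lies 19 mm behind it; z points along the fingers, y is the direction in which the jaws open and shut (so a half turn about z gives the same grasp; the last joint's range is limited). The gripper opens to 94 mm and grips with 3 to 60 N. Pads are 16 mm wide; open, the fingers measure 119 mm over their backs; the gripper's body (75 mm by 177 mm) begins 78 mm behind the grasp point.
Start: joints at [1.127, 0.417, -0.01, 1.614, 0.005, 1.111, -0.053], TCP at [244.414, -575.205, 205.425] pointing down, gripper open.
Joint ranges: [-2.81, 2.81], [-0.39, 2.02], [-1.27, 1.25], [0.06, 2.57], [-1.19, 4.33], [0.19, 2], [-2.82, 2.82]. Speed limits (rad/s): [1.89, 1.89, 2.39, 2.39, 3.01, 3.01, 3.01].

INTERFACE

Orientations are given as a rotation vector (axis times angle).
In Python, from station import arm gives the robot as it stands.
- The arm moves only by the tool drive_tool, never from a script. Its argument "targets" is a list of rows, each a list of 4 numbers: the shift along the tool's x, y, z in m, then the turn about the tool's z in rad. A call has exactly 10 rows; each row shifts and turns the commanded pose from where the row before left it, along the tool's axes as they then stand; what a row does not reach is not made up. A row lasts 1/8 s, in which the tool goes at most 62.5 mm and 10.7 degrees, less where a joint would pass 70% of its speed; a pose out of reach is approached as far as the arm can. A call with a gripper value outside its range is refused whole. "grip" is the closure, from 0 (fully open) to 1 (shut), set as the call begins (left out, the last holds). The fingers move at their own pace and stop on an object; the grip force is fixed at half the most. Time passes only in rows, so rows that do not move let the fingers close, or fill a call up. It gives the time, the measured TCP pose, the force and the opening at its end, in the units of the state.
- arm.read_state(): the state, without advancing time (a new reading comes with each control period).
- arm.snapshot(name): name is "side" or "top"; returns a dict with "image" (420x560x3 uint8, red, green, blue), "K" (3x3 intrinsics, pixels), "R" (3x3) and "t" (3): a world point X has camera coordinates R X + t. Camera axes: x right, y down, z forward; pixel columns grow to the right and rows downward; lengths in mm; the calibration is good to about 2 mm. A picture is of the moment at which its call begins. There is no depth.
- arm.finish_job(): hands the job in, once; it reports no verdict.
The state is a dict: "time_s": time; "q": joint angles; "joint_velocities": joint speeds; "joint_torque": joint torques, N m; "tool_pos": TCP position; "eef_rot": TCP orientation; "ft_force": force on the tool from outside, world axes, zero at the start; "moment": the same for the moment, N m; "opening": finger opening in mm.
Only numpy, scipy, OpenCV 4.12 (cv2) and the standard library are available. Lean on these libraries where they do the work, as an engineer would, in place of code of your own. Each camera call takes 0.05 s, during which the arm holds its last target.

TASK

Take the flat aluminium setting gauge off its barbed hook: raise it, tilt it and work its eye back over the barb. Then stand it upright in the slot of the setting block, tongue down and fully home with both shoulders on the block, let go, and leave the tin, the tape roll and the spare wheel where they are.

Things in the scene. Friction and masses are not known exactly. Their poses are not given: they have to be found in the camera images.
- gauge: loose flat aluminium plate, 8 mm thick, 196 mm tall, about 0.2 kg, hanging upright by its eye. Origin: centre of tongue's lower end; z up the plate, y across, x normal to it; both faces alike. Upward in z (mm): tongue 50 wide 0-30; shoulders 70 wide 30-64; body 64 wide 64-100; eye (opening 34 wide, 26 high) 100-126; web 64 wide 126-148; grip tab 44 wide 148-196, pinched across the 8 mm
- gauge_eye (a point): centre of the gauge's rectangular eye, 113 mm above the tongue's end. Upright, the eye is too low to pass the hook's upturned barbed end; with the plate's top leaned 35 to 45 degrees toward the post it slides off along that end, its centre about 3 mm to the barb's side of the bar's axis
- gauge_shoulder (a point): centre of the gauge at the level of the underside of its two shoulders, 30 mm above the tongue's end
- hook_stand: fixed steel stand, base plate 120 x 100 x 10 mm with a 20 mm square post 202 mm high; origin on the bench under the post's axis, z up. A round 7 mm bar hook leaves the post along the stand's +x, level, axis 186.5 mm above the bench, and carries the gauge's eye 35 to 52 mm from the post's axis
- hook_bend (a point): axis of the hook bar where its level part ends (85 mm from the post's axis) and it bends upward to 70 degrees above level, still heading +x, for another 32 mm
- hook_tip (a point): axis of the hook bar at its upturned tip (96 mm from the post's axis, 217 mm high). From here a barb 5 mm thick and 10 mm long points back to the post, 30 degrees below level
- setting_block: steel block 70 x 100 x 45 mm (x, y, z) bolted down by two small ears at its y ends, origin at the centre of its underside. In its top is a slot 56 mm long along the block's y, 11 mm wide along its x, 36 mm deep
- slot_mouth (a point): centre of the slot's mouth, at the level of the block's top (45 mm above the bench)
- grease_tin: bystander: round grease tin, diameter 95 mm, 60 mm high, origin at the centre of its underside
- tape_roll: bystander: flat black tape roll, diameter 105 mm, 25 mm high, origin at the centre of its underside
- spare_wheel: bystander: grey wheel lying flat, diameter 100 mm, 34 mm high, origin at the centre of its underside
Things that resemble listed ones, but are neither listed nor needed, are in the scene too. Of the things like the gauge, leave any that is orange or pink; of the rest the larger one is meant.

How it is judged (in metres and radians):
On the way:
1. the gauge is off the hook and clear of the stand (distance between gauge_eye and hook_tip above 0.1 m and contact force between gauge and hook_stand below 0.1 N), for 0.2 s.
At the end, for the whole second after the job is handed in: The gauge stands upright (within 0.12 rad) and at rest in the block's slot, tongue down, its shoulder level within 3 mm of the block's top and its centre within 6 mm of the slot's centre (horizontal distance between gauge_shoulder and slot_mouth below 0.006 m and distance between gauge_shoulder and slot_mouth below 0.007 m and z of gauge_shoulder in the frame of setting_block below 0.048 m and angle between gauge's own z axis and vertical below 0.12 rad and linear speed of gauge below 0.02 m/s); the robot touches nothing.
It fails at once if the grease tin is moved more than 30 mm (distance of grease_tin from where it was at the start of the episode above 0.03 m).
It fails at once if the tape roll is moved more than 30 mm (distance of tape_roll from where it was at the start of the episode above 0.03 m).
It fails at once if the spare wheel is moved more than 30 mm (distance of spare_wheel from where it was at the start of the episode above 0.03 m).
It also fails if it takes over 54 s, if anything falls off the work surface, if the arm or the gripper's body presses on something with over 40 N, if the wrist force passes 120 N, or if a joint passes its speed limit or range.

## Working session

There is one attempt and no reset: what is moved stays moved. The work goes in short steps, Python scripts to look and compute and a tool call to move; the robot and the scene stay as the last step left them, time stands still between calls to the robot, and variables do not carry over. Pictures are saved under pics/ and viewed, and the job is handed in when it is done.

Besides the shell and the picture viewer there is one more tool, called by a JSON object that holds its "op" and its "data". drive_tool: Moves the arm, as the interface text tells. Its arguments: {"type":"object","properties":{"targets":{"type":"array","items":{"type":"array","items":{"type":"number"}}},"grip":{"type":"number"}},"required":["targets"]}

```bash
ls; mkdir -p pics; python3 - <<'E'
from station import arm
import cv2
print(arm.read_state())
for n in ("side","top"):
    s=arm.snapshot(n); cv2.imwrite(f"pics/{n}0.png",s["image"][:,:,::-1])
    print(n,s["K"],s["R"],s["t"])
E
```

```text
pics
{'time_s': 0.0, 'q': array([ 1.12749614,  0.41798566, -0.0102882 ,  1.61416993,  0.00469659,
        1.11071288, -0.05302042]), 'joint_velocities': array([ 0.00019626, -0.00011111,  0.00099071, -0.0006871 ,  0.00161896,
       -0.00197576, -0.00124428]), 'joint_torque': array([ 5.64263664e-04, -8.51240087e+01,  6.39046468e-01, -4.25988615e+01,
       -4.87877266e-02,  1.85247551e-02,  1.31458733e-04]), 'tool_pos': array([ 244.25296722, -574.87962045,  204.81985819]), 'eef_rot': array([-3.07723534e+00, -6.26626976e-01,  5.38538470e-04]), 'ft_force': array([-0.05830053,  1.00838735, -0.84371998]), 'moment': array([ 0.03314279, -0.05858311, -0.00657677]), 'opening': 94.22439670023034}
side [[482.69391052   0.         281.5602332 ]
 [  0.         482.69391052 210.74575753]
 [  0.           0.           1.        ]] [[-0.96877902 -0.24726971 -0.01802504]
 [-0.14151755  0.61121714 -0.77870815]
 [ 0.20356816 -0.75184526 -0.62712735]] [ 598.44934532  203.49093167 1331.04200839]
top [[408.12862446   0.         275.4958599 ]
 [  0.         408.12862446 200.75592793]
 [  0.           0.           1.        ]] [[ 9.53019570e-03 -9.99954369e-01  6.59158077e-04]
 [-9.75124711e-01 -9.43953448e-03 -2.21455847e-01]
 [ 2.21451964e-01  1.46775623e-03 -9.75170177e-01]] [  16.87386432  616.3826628  1088.21456616]
```

View pics/side0.png

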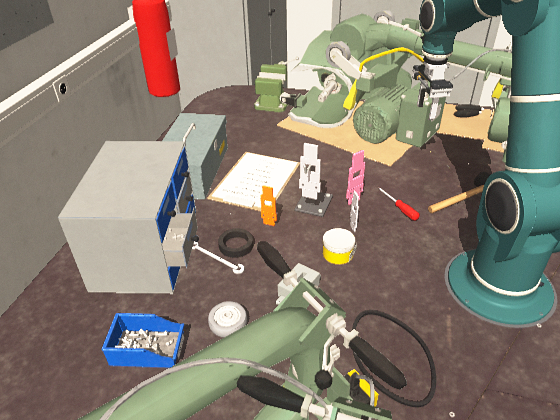

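View pics/top0.png

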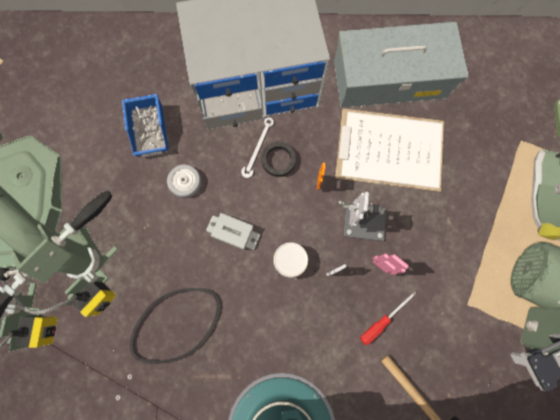

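The side view shows four gauge-like plates: white/silver on the hook stand at about (310,165), orange at (268,205), pink at (356,177), and a small silver one at (354,210). Orange and pink are excluded. Of the two silver plates, the one on the stand is larger and hangs by its eye. I'll confirm this in an enlarged crop.

```bash
python3 - <<'E'
import cv2
a=cv2.imread("pics/side0.png"); b=cv2.imread("pics/top0.png")
cv2.imwrite("pics/s_crop.png",cv2.resize(a[135:235,250:380],None,fx=6,fy=6,interpolation=cv2.INTER_CUBIC))
cv2.imwrite("pics/t_crop.png",cv2.resize(b[180:280,315:415],None,fx=6,fy=6,interpolation=cv2.INTER_CUBIC))
cv2.imwrite("pics/t_blk.png",cv2.resize(b[200:260,195:275],None,fx=8,fy=8,interpolation=cv2.INTER_CUBIC))
cv2.imwrite("pics/s_blk.png",cv2.resize(a[225:325,240:360],None,fx=6,fy=6,interpolation=cv2.INTER_CUBIC))
E
```

```text
(no output)
```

View pics/s_crop.png

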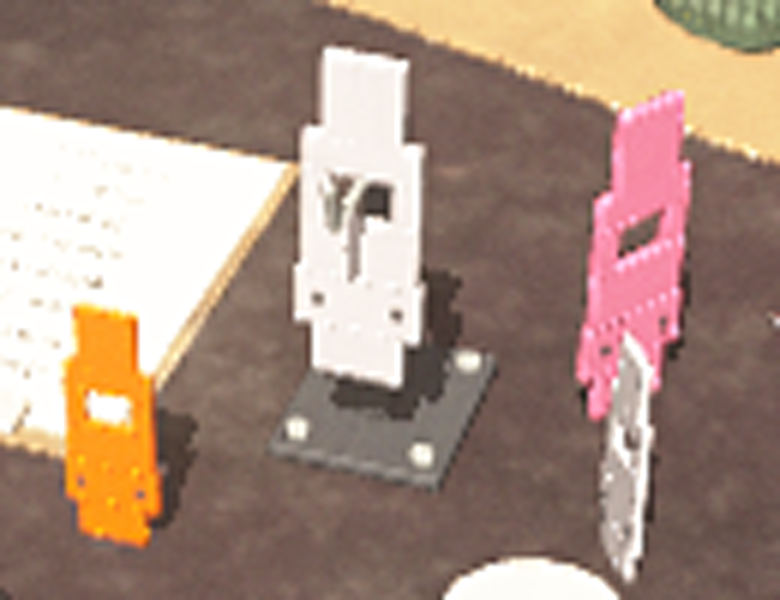

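View pics/t_crop.png

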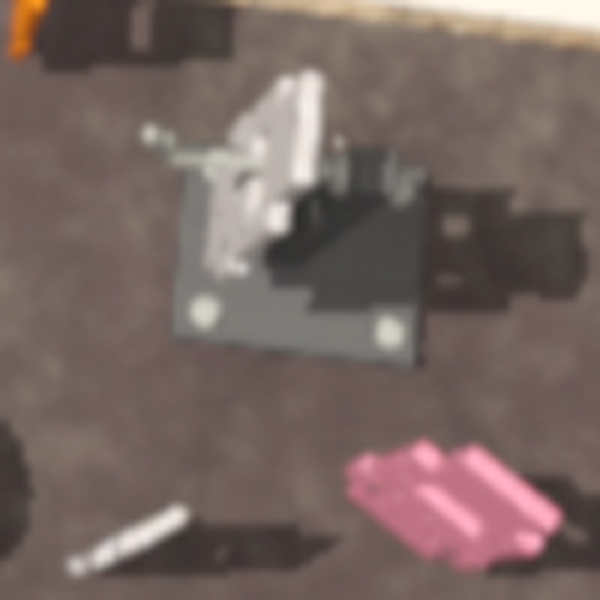

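View pics/t_blk.png

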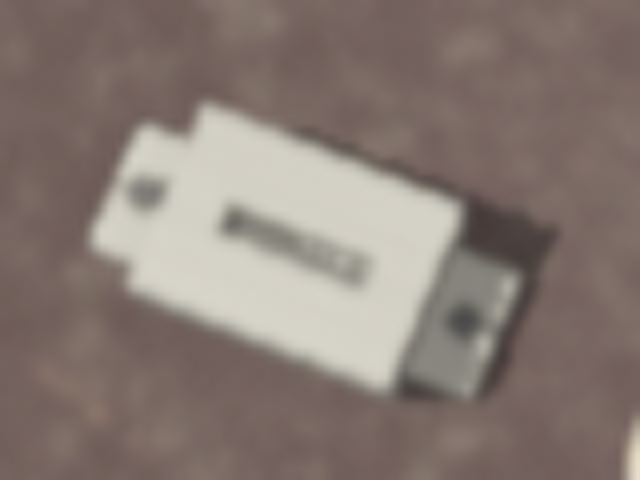

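View pics/s_blk.png

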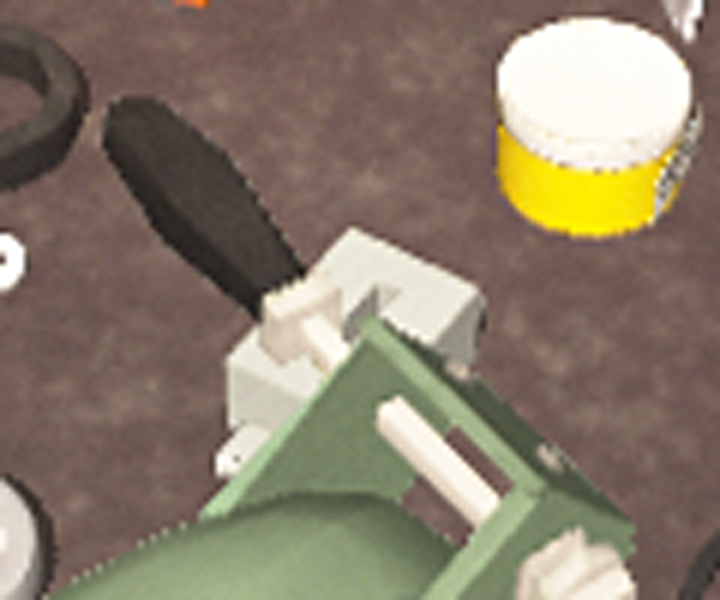

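The crops confirm it: the large silver gauge hangs on the stand's hook at side (310,165) and top (360,212). The other silver plate at side (354,210) is clearly smaller. In the top view the stand's barb tip is at about (340,202) and the block's top is centred near (232,231).

The tool can only yaw. So I plan to grip the gauge by its two narrow edges, so that it can pivot about the jaw axis, and tilt it by pushing it against the post. First I'll localise everything.

```bash
cat > h.py <<'E'
import numpy as np, cv2
from scipy.optimize import least_squares
from scipy.spatial.transform import Rotation as Ro
from station import arm
C={'side':(np.array([[482.69391052,0,281.5602332],[0,482.69391052,210.74575753],[0,0,1]]),np.array([[-0.96877902,-0.24726971,-0.01802504],[-0.14151755,0.61121714,-0.77870815],[0.20356816,-0.75184526,-0.62712735]]),np.array([598.44934532,203.49093167,1331.04200839])),
'top':(np.array([[408.12862446,0,275.4958599],[0,408.12862446,200.75592793],[0,0,1]]),np.array([[9.53019570e-03,-9.99954369e-01,6.59158077e-04],[-9.75124711e-01,-9.43953448e-03,-2.21455847e-01],[2.21451964e-01,1.46775623e-03,-9.75170177e-01]]),np.array([16.87386432,616.3826628,1088.21456616]))}
def proj(c,X):
    K,R,t=C[c]; x=(np.atleast_2d(X)@R.T+t)@K.T; return x[:,:2]/x[:,2:]
def onz(c,uv,z):
    K,R,t=C[c]; d=R.T@np.linalg.inv(K)@np.array([uv[0],uv[1],1.]); o=-R.T@t
    return o+d*(z-o[2])/d[2]
def crop(c,f,x0,y0): return ((c[0]+.5)/f-.5+x0,(c[1]+.5)/f-.5+y0)
def pose(p,X):
    c,s=np.cos(p[2]),np.sin(p[2]); X=np.atleast_2d(np.array(X,float))
    return np.c_[p[0]+c*X[:,0]-s*X[:,1],p[1]+s*X[:,0]+c*X[:,1],X[:,2]]
def fit(obs,p0,z=False):
    # obs: (cam,uv,X)
    def r(p):
        out=[]
        for c,uv,X in obs: out+=list(proj(c,pose(p,X)+([0,0,p[3]] if z else 0))[0]-uv)
        return out
    s=least_squares(r,p0,loss='soft_l1'); return s.x,np.round(np.array(r(s.x)).reshape(-1,2),1)
E
python3 - <<'E'
from h import *
for c in C: print(c,-C[c][1].T@C[c][2])
B=[crop(c,8,195,200) for c in [(205,103),(465,205),(395,393),(128,290)]]
W=[onz('top',b,45) for b in B]; print(np.round(W,1))
# block: y long
ob=[('top',b,X) for b,X in zip(B,[(35,50,45),(35,-50,45),(-35,-50,45),(-35,50,45)])]
print('block',fit(ob,[*np.mean(W,0)[:2],-.4]))
sl=[onz('top',crop(c,8,195,200),45) for c in [(222,222),(370,270)]];print('slot ends',sl,np.mean(sl,0))
# stand rough
for c in [(175,340),(418,365)]: print(onz('top',crop(c,6,315,180),10))
print('tip',onz('top',crop((150,133),6,315,180),217))
print('tab top',[onz('top',crop(c,6,315,180),260) for c in [(310,72),(278,228)]])
s=arm.read_state(); print(Ro.from_rotvec(s['eef_rot']).as_matrix())
E
```

```text
side [ 337.60493585 1024.33887566 1003.97996779]
top [ 359.90190177   21.09422604 1197.68481322]
[[585.7 181.6  45. ]
 [549.5  87.3  45. ]
 [482.2 110.5  45. ]
 [517.8 206.3  45. ]]
block (array([ 5.33696008e+02,  1.46438411e+02, -3.53584072e-01]), array([[ 0.1,  0.6],
       [-0. ,  0.1],
       [-0.4, -0.5],
       [ 0.3, -0.1]]))
slot ends [array([542.4830702 , 173.85656578,  45.        ]), array([525.74873011, 120.57761745,  45.        ])] [534.11590015 147.21709161  45.        ]
[ 525.02693881 -177.88343936   10.        ]
[ 513.92523995 -295.82472638   10.        ]
tip [ 581.62352129 -135.29136677  217.        ]
tab top [array([ 597.19909783, -192.22026998,  260.        ]), array([ 534.4897209 , -177.28343105,  260.        ])]
[[ 9.20356785e-01  3.91079445e-01 -5.06250890e-04]
 [ 3.91079764e-01 -9.20356263e-01  9.83234754e-04]
 [-8.14082753e-05 -1.10291126e-03 -9.99999388e-01]]
```

```bash
python3 - <<'E'
import cv2
a=cv2.imread("pics/side0.png"); b=cv2.imread("pics/top0.png")
cv2.imwrite("pics/t2.png",cv2.resize(b[185:245,335:391],None,fx=10,fy=10,interpolation=cv2.INTER_CUBIC))
cv2.imwrite("pics/s2.png",cv2.resize(a[140:220,292:337],None,fx=10,fy=10,interpolation=cv2.INTER_CUBIC)[:600])
E
```

```text
(no output)
```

View pics/t2.png

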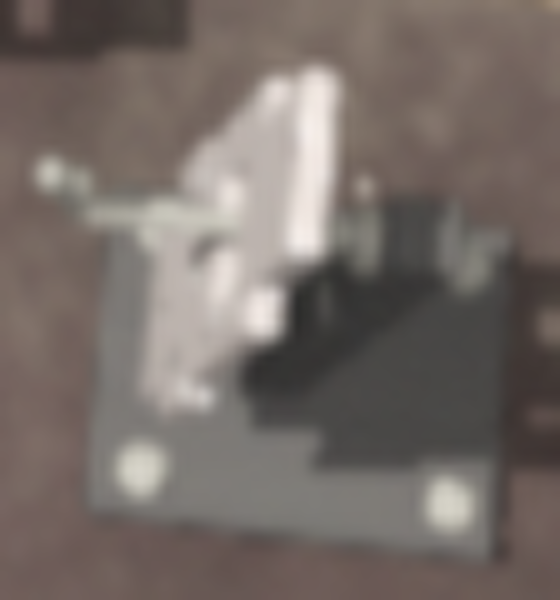

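View pics/s2.png

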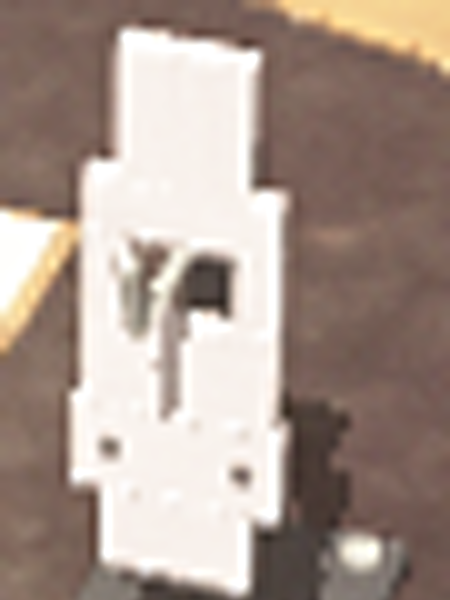

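```bash
python3 - <<'E'
from h import *
T=lambda c:crop(c,10,335,185); S=lambda c:crop(c,10,292,140); S6=lambda c:crop(c,6,250,135)
g=[('top',T((300,75)),(4,-22,196)),('top',T((340,70)),(-4,-22,196)),('top',T((325,252)),(-4,22,196)),('top',T((287,250)),(4,22,196))]
gs=[('side',S(c),X) for c,X in [((118,35),(0,-22,196)),((258,55),(0,22,196)),((82,165),(4,-32,148)),((287,198),(4,32,148)),((103,560),(4,-25,0)),((245,590),(4,25,0)),((72,482),(4,-35,30)),((280,520),(4,35,30))]]
for o in (g+gs,g,gs): print('gauge',fit(o,[566,-187,1.45,64],True)[0])
print(fit(g+gs,[566,-187,1.45,64],True)[1].tolist())
st=[('top',T((90,510)),(60,50,10)),('top',T((492,555)),(-60,50,10)),('top',T((50,178)),(97,0,218))]
ss=[('side',S6((435,475)),(60,50,10)),('side',S6((275,440)),(60,-50,10)),('side',S6((493,352)),(-60,50,10))]
for o in (st,ss,st+ss):
  a,b=fit(o,[572,-231,1.45]); print('stand',a,b.tolist())
E
```

```text
gauge [ 573.67377399 -189.73782156    1.47145173   67.11460831]
gauge [ 576.56534931 -191.84040324    1.46090073   57.62576793]
gauge [ 575.20549571 -200.31940483    1.4883346    59.68322978]
[[0.2, -0.3], [-0.4, 0.6], [-0.0, 0.5], [0.4, 0.4], [-0.1, -0.7], [0.1, -0.3], [-0.3, 0.1], [-0.4, 0.5], [-0.5, 0.1], [0.2, 0.1], [-0.3, -0.2], [-0.0, 0.1]]
stand [ 571.24193513 -237.84852471    1.48656374] [[-1.2, 0.2], [-0.4, -0.5], [2.5, 0.2]]
stand [ 570.39469611 -245.70741502    1.48334678] [[0.6, 0.2], [-1.9, 0.1], [0.4, -0.4]]
stand [ 570.63846901 -240.57151685    1.47804397] [[-0.4, 0.2], [0.4, -0.1], [3.7, 0.1], [0.2, 1.2], [-2.4, 0.9], [0.1, 0.6]]
```

Fits put the gauge at about (574,-190), yaw 1.47 rad, hanging 41 mm from the post's axis at about (572,-231). The block is at (533.7,146.4), yaw -0.354. I'll raise the tool and travel to the gauge.

{"op": "drive_tool", "data": {"targets": [[0,0,-0.05,0],[0,0,-0.05,0],[0,0,-0.03,0],[0.035,-0.018,0,0],[0.035,-0.018,0,0],[0.035,-0.018,0,0],[0.035,-0.018,0,0],[0.035,-0.018,0,0],[0.035,-0.018,0,0],[0.035,-0.018,0,0]], "grip": 0}}

```text
time_s: 1.35
tool_pos: [421.2, -362.3, 335.2]
eef_rot: [-3.078, -0.627, 0.001]
ft_force: [0.0, -0.5, -0.3]
opening: 93.8
```

{"op": "drive_tool", "data": {"targets": [[0.035,-0.018,0,0],[0.035,-0.018,0,0],[0.035,-0.018,0,0],[0.035,-0.018,0,0],[0,0,0,-0.179],[0,0,0,-0.179],[0,0,0,-0.179],[0,0,0,-0.179],[0,0,0,-0.179],[0,0,0,-0.179]]}}

```text
time_s: 2.6
tool_pos: [521.2, -242.4, 335.1]
eef_rot: [-2.318, -2.12, 0.0]
ft_force: [-0.1, -0.9, -0.4]
opening: 93.7
```

```bash
cat >> h.py <<'E'
def st():
    s=arm.read_state(); R=Ro.from_rotvec(s['eef_rot']).as_matrix()
    print('t',round(s['time_s'],2),'p',np.round(s['tool_pos'],1),'yawx',round(np.arctan2(R[1,0],R[0,0]),4),'tilt',np.round(R[:,2],3),'F',np.round(s['ft_force'],1),'M',np.round(s['moment'],2),'op',round(s['opening'],1),'q',np.round(s['q'],2)); return s,R
def goto(x,y,yaw_mod=None):
    s,R=st(); d=np.array([x,y,s['tool_pos'][2]])-s['tool_pos']; l=R.T@d; print('tool shift mm',np.round(l,1))
    if yaw_mod is not None:
        a=np.arctan2(R[1,1],R[0,1]); e=(yaw_mod-a+np.pi/2)%np.pi-np.pi/2; print('turn',round(-e,4))
def snap(n,f,box,k):
    s=arm.snapshot(n); im=s['image'][:,:,::-1]; x0,y0,x1,y1=box
    cv2.imwrite('pics/'+f,cv2.resize(im[y0:y1,x0:x1],None,fx=k,fy=k,interpolation=cv2.INTER_CUBIC))
E
python3 - <<'E'
from h import *
goto(574.5,-190.5,1.472+np.pi/2)
E
```

```text
t 2.6 p [ 521.2 -242.4  335.1] yawx 1.4817 tilt [-0.001  0.    -1.   ] F [-0.1 -0.9 -0.4] M [-0.01 -0.02  0.05] op 93.7 q [ 0.7   0.26 -0.4   1.56  0.1   1.35  0.21]
tool shift mm [56.4 48.5 -0. ]
turn 0.0097
```

{"op": "drive_tool", "data": {"targets": [[0.019,0.016,0,0.0097],[0.019,0.016,0,0],[0.018,0.016,0,0],[0,0,0.015,0],[0,0,0.025,0],[0,0,0.025,0],[0,0,0,0],[0,0,0,0],[0,0,0,0],[0,0,0,0]]}}

```text
time_s: 3.85
tool_pos: [574.9, -191.7, 271.0]
eef_rot: [2.334, 2.102, 0.0]
ft_force: [-0.9, -0.7, -0.4]
opening: 94.1
```

```bash
python3 - <<'E'
from h import *
goto(574.5,-190.5,1.472+np.pi/2)
snap('side','s3.png',(260,100,380,200),6); snap('top','t3.png',(310,160,410,260),6)
E
```

```text
t 3.85 p [ 574.9 -191.7  271. ] yawx 1.466 tilt [ 0.001 -0.    -1.   ] F [-0.9 -0.7 -0.4] M [ 0.02 -0.06  0.03] op 94.1 q [ 0.59  0.36 -0.42  1.57  0.15  1.24  0.04]
tool shift mm [ 1.1 -0.5 -0. ]
turn -0.006
```

View pics/s3.png

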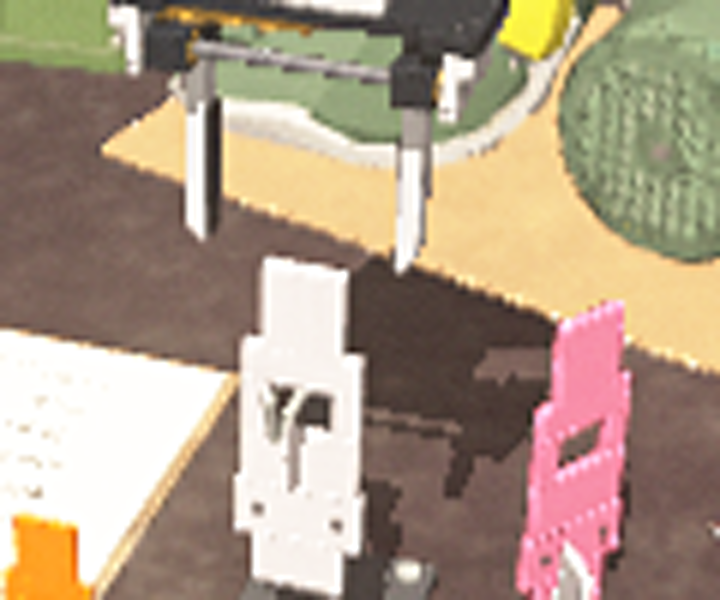

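View pics/t3.png

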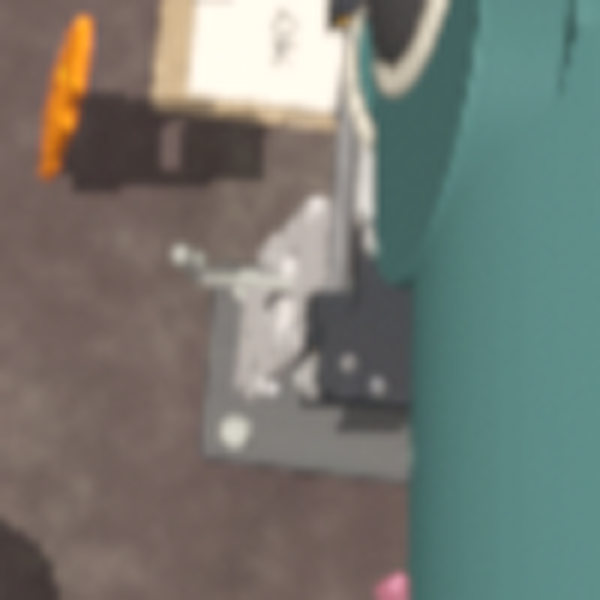

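Side view: the fingertips at crop (202,238) and (402,270) straddle the tab, whose top is centred at (305,265). I'll descend and look before closing.

{"op": "drive_tool", "data": {"targets": [[0.001,0,0.014,0],[0,0,0.02,0],[0,0,0.02,0],[0,0,0,0],[0,0,0,0],[0,0,0,0],[0,0,0,0],[0,0,0,0],[0,0,0,0],[0,0,0,0]]}}

```text
time_s: 5.2
tool_pos: [574.9, -190.6, 216.5]
eef_rot: [-2.335, -2.102, -0.0]
ft_force: [0.2, 1.0, 0.4]
opening: 94.0
```

```bash
python3 - <<'E'
from h import *
s,R=st()
p=s['tool_pos']
for d in (-47,47):
  q=p+R[:,1]*d; print(proj('side',q),(proj('side',q)-[270,110])*8)
snap('side','s4.png',(270,110,350,185),8)
E
```

```text
t 5.2 p [ 574.9 -190.6  216.5] yawx 1.466 tilt [-0.  0. -1.] F [0.2 1.  0.4] M [-0.03 -0.06  0.01] op 94.0 q [ 0.59  0.4  -0.41  1.64  0.17  1.14  0.02]
[[324.67195346 159.44684901]] [[437.3756277  395.57479204]]
[[294.93310871 154.04822476]] [[199.4648697  352.38579809]]
```

View pics/s4.png

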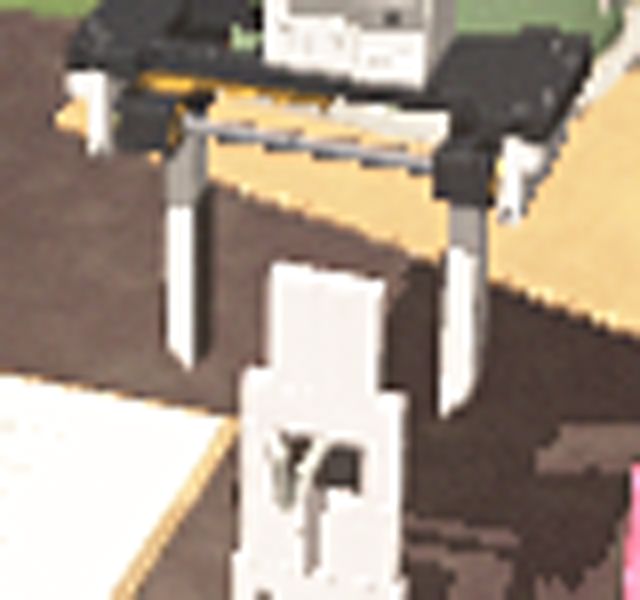

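Fingertips at crop (187,368) and (443,415) are almost level with the web's top corners at (243,372) and (405,395), so I'll raise 4 mm and close on the tab edges.

{"op": "drive_tool", "data": {"targets": [[0,0,-0.004,0],[0,0,0,0],[0,0,0,0],[0,0,0,0],[0,0,0,0],[0,0,0,0],[0,0,0,0],[0,0,0,0],[0,0,0,0],[0,0,0,0]], "grip": 1}}

```text
time_s: 6.5
tool_pos: [574.8, -190.6, 220.4]
eef_rot: [-2.335, -2.102, 0.0]
ft_force: [1.0, -0.1, -0.1]
opening: 43.8
```

```bash
python3 - <<'E'
from h import *
s,R=st()
snap('side','s5.png',(270,110,350,185),8)
E
```

```text
t 6.5 p [ 574.8 -190.6  220.4] yawx 1.466 tilt [-0.  0. -1.] F [ 1.  -0.1 -0.1] M [ 0.01 -0.26  0.01] op 43.8 q [ 0.59  0.4  -0.41  1.64  0.17  1.14  0.02]
```

View pics/s5.png

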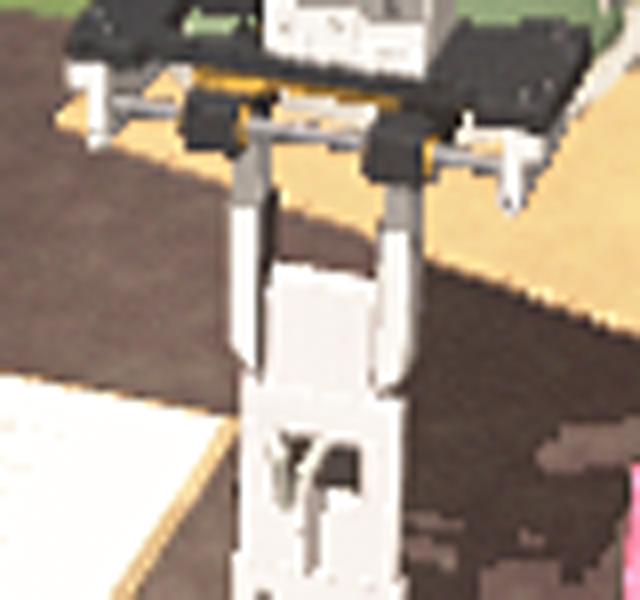

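Gripped at 43.8 mm on the tab edges. Next a small lift, then toward the post so its top edge starts the tilt.

{"op": "drive_tool", "data": {"targets": [[0,0,-0.004,0],[-0.007,0,0,0],[-0.007,0,0,0],[-0.007,0,0,0],[-0.006,0,0,0],[-0.005,0,0.0005,0],[-0.005,0,0.0005,0],[-0.0045,0,0.0005,0],[0,0,0,0],[0,0,0,0]]}}

```text
time_s: 7.8
tool_pos: [570.6, -231.1, 223.0]
eef_rot: [-2.333, -2.102, -0.001]
ft_force: [-0.9, 6.1, 1.9]
opening: 43.7
```

```bash
python3 - <<'E'
from h import *
s,R=st()
snap('side','s6.png',(270,110,350,185),8)
E
```

```text
t 7.8 p [ 570.6 -231.1  223. ] yawx 1.4667 tilt [-0.     0.001 -1.   ] F [-0.9  6.1  1.9] M [ 1.5   0.27 -0.01] op 43.7 q [ 0.64  0.41 -0.4   1.61  0.17  1.16  0.09]
```

View pics/s6.png

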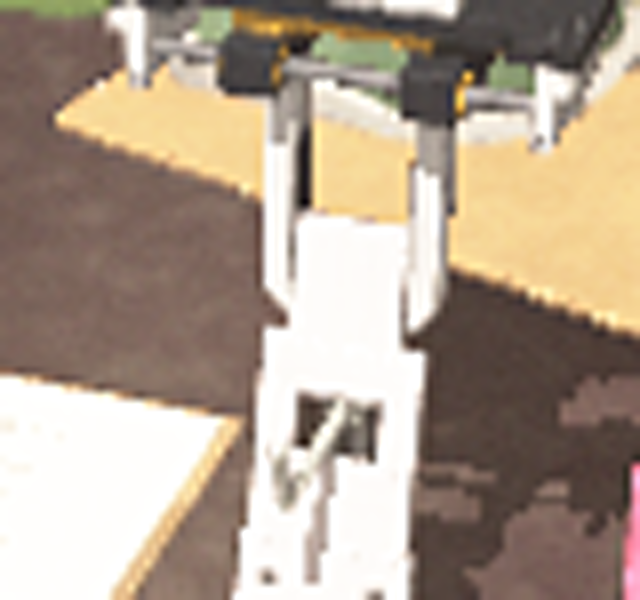

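It's tilting: contact force is 6 N and the lower plate is coming toward the camera. Continue.

{"op": "drive_tool", "data": {"targets": [[-0.004,0,0.001,0],[-0.003,0,0.0015,0],[-0.003,0,0.0025,0],[-0.002,0,0.003,0],[-0.001,0,0.002,0],[0,0,0,0],[0,0,0,0],[0,0,0,0],[0,0,0,0],[0,0,0,0]]}}

```text
time_s: 9.1
tool_pos: [569.3, -245.5, 213.3]
eef_rot: [2.334, 2.101, -0.0]
ft_force: [-0.4, 1.1, 7.0]
opening: 43.5
```

```bash
python3 - <<'E'
from h import *
s,R=st()
snap('side','s7.png',(265,110,355,230),5); snap('top','t7.png',(310,160,410,260),6)
E
```

```text
t 9.1 p [ 569.3 -245.5  213.3] yawx 1.4656 tilt [ 0.001 -0.001 -1.   ] F [-0.4  1.1  7. ] M [0.33 0.03 0.04] op 43.5 q [ 0.65  0.43 -0.39  1.61  0.18  1.14  0.11]
```

View pics/s7.png

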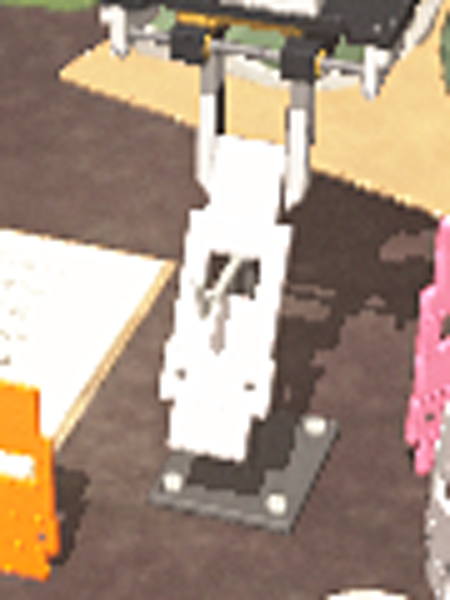

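View pics/t7.png

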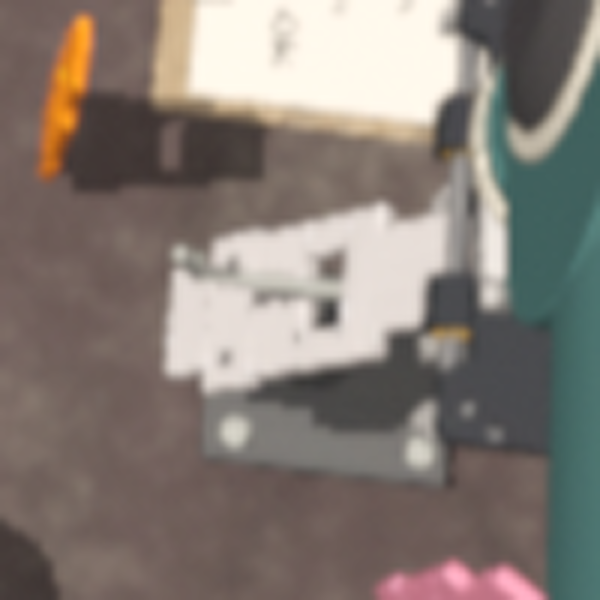

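```bash
cat >> h.py <<'E'
def fitg(obs,p0,yaw):
    # params: E xyz, theta lean (top toward -x local), roll in plate, yaw fixed
    def W(p,X):
        X=np.array(X,float)-[0,0,113]
        return p[:3]+Ro.from_euler('ZYX',[p[4],-p[3],0]).apply(X)
    r=lambda p:np.concatenate([proj(c,W(p,X))[0]-uv for c,uv,X in obs])
    s=least_squares(lambda p:np.r_[r(p),(p[4]-yaw)*20],p0,loss='soft_l1'); print(np.round(r(s.x).reshape(-1,2),1).tolist()); return s.x
def local(X,post=(572.3,-231.0),yaw=1.472):
    d=np.array(X)[:2]-post; return np.array([d[0]*np.cos(yaw)+d[1]*np.sin(yaw),-d[0]*np.sin(yaw)+d[1]*np.cos(yaw)])
E
python3 - <<'E'
from h import *
S=lambda c:crop(c,5,265,110);T=lambda c:crop(c,6,310,160)
o=[('side',S(c),X) for c,X in [((168,447),(4,-25,0)),((245,460),(4,25,0)),((163,398),(4,-35,30)),((190,212),(4,-32,148)),((292,228),(4,32,148))]]
o+=[('top',T(c),X) for c,X in [((165,375),(4,25,0)),((205,392),(4,35,30)),((213,240),(4,-35,30)),((388,205),(4,-32,148))]]
x=fitg(o,[572,-200,186,.7,1.47],1.466)
print('E',x[:3],'lean deg',np.degrees(x[3]),'yaw',x[4],'E local',local(x[:3]))
s,R=st(); P=s['tool_pos']+[0,0,19]; d=P-x[:3]; print('P-E',d,np.linalg.norm(d), 'P local',local(P), 'lean from P-E',np.degrees(np.arctan2(-local(P)[0]+local(x[:3])[0],d[2])))
# tip check
uv=T((180,255)); print('tip',onz('top',uv,217),local(onz('top',uv,217)))
E
```

```text
[[-0.4, -0.2], [-0.5, 0.2], [-1.0, -0.3], [0.0, -0.2], [-0.3, -0.0], [0.2, 0.7], [-0.1, 0.3], [0.1, 0.5], [-0.0, 0.3]]
E [ 572.85850754 -207.57017638  177.4115232 ] lean deg 27.866510650567598 yaw 1.4827251411795876 E local [23.37065947  1.75523266]
t 9.2 p [ 569.3 -245.5  213.4] yawx 1.4656 tilt [ 0.001 -0.001 -1.   ] F [0.4 0.  7.2] M [0.38 0.01 0.03] op 43.2 q [ 0.65  0.43 -0.39  1.61  0.18  1.14  0.11]
P-E [ -3.53760105 -37.92097726  54.93996926] 66.84994659272903 P local [-14.71433407   1.53522143] lean from P-E 34.73012737230233
tip [ 580.78200618 -135.27012759  217.        ] [96.09968483  1.0017369 ]
```

The plate leans about 28° by the corner fit and about 35° from the P-E line and the eye resting on the bar (Fz 7 N). I'll press down a little more to lean it further, then relieve the force and remeasure.

{"op": "drive_tool", "data": {"targets": [[-0.001,0,0.0015,0],[-0.001,0,0.0015,0],[0,0,0.0015,0],[0,0,0.001,0],[0,0,0,0],[0,0,-0.002,0],[0,0,-0.002,0],[0,0,0,0],[0,0,0,0],[0,0,0,0]]}}

```text
time_s: 10.45
tool_pos: [568.9, -247.1, 211.4]
eef_rot: [2.335, 2.102, -0.0]
ft_force: [0.1, -1.7, 5.3]
opening: 43.5
```

```bash
python3 - <<'E'
from h import *
s,R=st()
snap('side','s8.png',(285,130,335,210),7); snap('top','t8.png',(325,180,400,235),10)
E
```

```text
t 10.45 p [ 568.9 -247.1  211.4] yawx 1.4659 tilt [-0. -0. -1.] F [ 0.1 -1.7  5.3] M [-0.53 -0.09  0.02] op 43.5 q [ 0.65  0.43 -0.39  1.61  0.18  1.14  0.11]
```

View pics/s8.png

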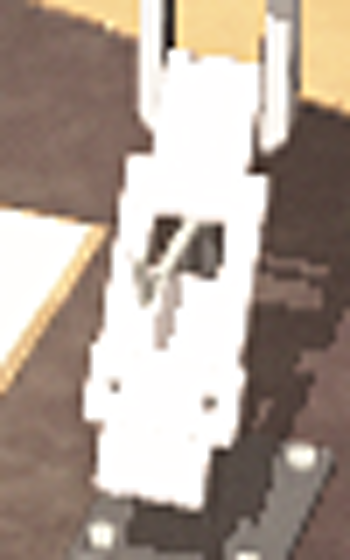

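View pics/t8.png

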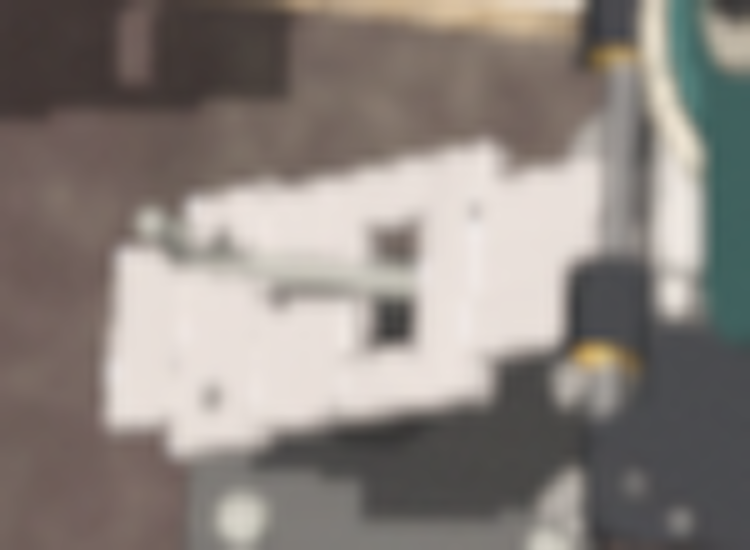

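```bash
python3 - <<'E'
from h import *
S=lambda c:crop(c,7,285,130);T=lambda c:crop(c,10,325,180)
a=[('side',S(c),X) for c,X in [((98,483),(4,-25,0)),((208,507),(4,25,0)),((85,418),(4,-35,30)),((233,447),(4,35,30)),((127,157),(4,-32,148)),((268,180),(4,32,148))]]
b=[('top',T(c),X) for c,X in [((105,428),(4,25,0)),((118,245),(4,-25,0)),((172,455),(4,35,30)),((190,198),(4,-35,30)),((492,143),(4,-32,148)),((490,400),(4,32,148))]]
s,R=st(); P=s['tool_pos']+[0,0,19]
for o in (a+b,a,b):
  x=fitg(o,[572,-200,186,.7,1.47],1.466); d=P-x[:3]
  print('E',x[:3],'lean',np.degrees(x[3]),'yaw',x[4],'E local',local(x[:3]),'P-E',np.linalg.norm(d),'P local',local(P),'lean PE',np.degrees(np.arctan2(-local(P)[0]+local(x[:3])[0],d[2])))
E
```

```text
t 10.55 p [ 568.9 -247.   211.4] yawx 1.466 tilt [-0. -0. -1.] F [-0.9 -2.1  4.4] M [-0.57 -0.06  0.08] op 43.6 q [ 0.65  0.43 -0.39  1.61  0.18  1.14  0.11]
[[-1.0, 0.5], [-1.4, 0.0], [-0.8, -0.2], [-0.3, -0.3], [0.1, -0.3], [0.0, -0.3], [0.2, 0.3], [-0.1, 1.1], [0.3, 0.2], [-0.1, 0.7], [0.3, 0.4], [-0.5, -0.1]]
E [ 572.26399614 -205.67842736  178.78189088] lean 30.4819830809221 yaw 1.4892237884054935 E local [25.19454354  2.53343895] P-E 66.21572908733103 P local [-16.24099067   1.81639094] lean PE 38.7411076723774
[[-0.0, 0.3], [-0.4, -0.0], [0.1, -0.3], [0.5, -0.1], [-0.1, -0.1], [0.0, 0.2]]
E [ 569.21904214 -193.07290558  186.67963766] lean 23.06629263018318 yaw 1.4694931386732797 E local [37.43825478  6.80689884] P-E 69.4269634610273 P local [-16.24099067   1.81639094] lean PE 50.82144665167736
[[-0.1, -0.0], [-0.0, 0.5], [0.0, -0.1], [-0.0, 0.1], [0.7, -0.1], [-0.5, -0.2]]
E [ 569.63342822 -202.20381456  195.58496958] lean 30.07482880296966 yaw 1.4753882140393932 E local [28.39274491  5.49390001] P-E 56.74139435685527 P local [-16.24099067   1.81639094] lean PE 52.02452092975892
```

```bash
cat >> h.py <<'E'
def fitP(obs,P,yaw,L0=62.4,lean0=.6,sL=2.,sP=1.):
    # params lean,L,yaw,lateral,offset side(2),top(2), dP along normal
    def W(p,X):
        R=Ro.from_euler('ZY',[p[2],-p[0]]); X=np.array(X,float)-[0,p[3],113+p[1]]
        return P+R.apply(X)+Ro.from_euler('Z',p[2]).apply([p[8],0,0])
    def r(p): return np.concatenate([proj(c,W(p,X))[0]+(p[4:6] if c=='side' else p[6:8])-uv for c,uv,X in obs])
    f=lambda p:np.r_[r(p)/.4,(p[1]-L0)/sL,(p[2]-yaw)/.01,p[3]/sP,p[4:8]/1.,p[8]/1.5]
    s=least_squares(f,[lean0,L0,yaw,0,0,0,0,0,0]); p=s.x
    J=s.jac; sd=np.sqrt(np.diag(np.linalg.inv(J.T@J)))
    E=W(p,(0,0,113)); print('lean %.1f+-%.1f'%(np.degrees(p[0]),np.degrees(sd[0])),'L %.1f'%p[1],'lat %.1f'%p[3],'offs',np.round(p[4:],1),'E',np.round(E,1),'Eloc',np.round(local(E),1),'maxres',round(abs(r(p)).max(),1)); return p
E
python3 - <<'E'
from h import *
S=lambda c:crop(c,7,285,130);T=lambda c:crop(c,10,325,180)
a=[('side',S(c),X) for c,X in [((98,483),(4,-25,0)),((208,507),(4,25,0)),((85,418),(4,-35,30)),((233,447),(4,35,30)),((127,157),(4,-32,148)),((268,180),(4,32,148))]]
b=[('top',T(c),X) for c,X in [((105,428),(4,25,0)),((118,245),(4,-25,0)),((172,455),(4,35,30)),((190,198),(4,-35,30)),((492,143),(4,-32,148)),((490,400),(4,32,148))]]
s,R=st(); P=s['tool_pos']+[0,0,19]
for o in (a+b,a,b): fitP(o,P,1.466)
E
```

```text
t 10.55 p [ 568.9 -247.   211.4] yawx 1.466 tilt [-0. -0. -1.] F [-0.9 -2.1  4.4] M [-0.57 -0.06  0.08] op 43.6 q [ 0.65  0.43 -0.39  1.61  0.18  1.14  0.11]
lean 30.5+-0.5 L 64.6 lat 0.1 offs [ 0.1  0.3 -2.2 -0.8  1.9] E [ 572.  -212.4  174.8] Eloc [18.4  2.1] maxres 0.9
lean 25.9+-1.5 L 63.6 lat 0.1 offs [-0.6  1.1  0.   0.   0.7] E [ 571.8 -218.6  173.2] Eloc [12.3  1.8] maxres 0.7
lean 30.9+-0.5 L 64.4 lat 0.1 offs [-0.   0.  -2.1 -0.5  1.9] E [ 572.3 -212.2  175.2] Eloc [18.8  1.8] maxres 0.8
```

```bash
python3 - <<'E'
from h import *
T=lambda c:crop(c,10,325,180)
for c,z in [((415,285),188),((150,222),217),((368,285),186),((160,265),200)]: 
  w=onz('top',T(c),z); print(c,w,local(w))
# initial lean bias check
T0=lambda c:crop(c,10,335,185); S0=lambda c:crop(c,10,292,140)
g=[('top',T0((300,75)),(4,-22,196)),('top',T0((340,70)),(-4,-22,196)),('top',T0((325,252)),(-4,22,196)),('top',T0((287,250)),(4,22,196)),
('top',T0((145,405)),(4,25,0))]
gs=[('side',S0(c),X) for c,X in [((118,35),(-4,-22,196)),((258,55),(-4,22,196)),((82,165),(-4,-32,148)),((287,198),(-4,32,148)),((103,560),(4,-25,0)),((245,590),(4,25,0)),((72,482),(4,-35,30)),((280,520),(4,35,30))]]
P=np.array([574.8,-190.6,239.4])
for o in (g+gs,g,gs): fitP(o,P,1.466,lean0=0)
E
```

```text
(415, 285) [ 572.50594597 -206.39054797  188.        ] [24.5097604   2.22242845]
(150, 222) [ 581.62272663 -135.20926312  217.        ] [96.24317753  0.17111953]
(368, 285) [ 572.81200892 -194.93935116  186.        ] [35.93530545  3.04735463]
(160, 265) [ 574.47098021 -140.14066666  200.        ] [90.63040403  6.80157889]
lean -0.9+-0.3 L 63.0 lat 0.2 offs [ 0.1  0.1 -0.3 -0.  -0.5] E [ 574.9 -192.1  176.4] Eloc [39.   1.3] maxres 0.6
lean -0.3+-0.4 L 62.2 lat 0.1 offs [ 0.  -0.  -0.1  0.   0. ] E [ 574.9 -190.9  177.2] Eloc [40.2  1.4] maxres 0.5
lean -2.1+-0.5 L 62.8 lat 0.0 offs [-0.1  0.3  0.   0.   0.1] E [ 574.6 -192.8  176.6] Eloc [38.2  1.5] maxres 0.4
```

```bash
sed -i 's#p\[8\]/1.5#p[8]/sN#; s#sL=2.,sP=1.#sL=2.,sP=1.,sN=1.5#' h.py; python3 - <<'E'
from h import *
S=lambda c:crop(c,7,285,130);T=lambda c:crop(c,10,325,180)
a=[('side',S(c),X) for c,X in [((98,483),(4,-25,0)),((208,507),(4,25,0)),((85,418),(4,-35,30)),((233,447),(4,35,30)),((127,157),(-4,-32,148)),((268,180),(-4,32,148)),((165,52),(-4,-22,196)),((258,65),(-4,22,196))]]
b=[('top',T(c),X) for c,X in [((105,428),(4,25,0)),((118,245),(4,-25,0)),((172,455),(4,35,30)),((190,198),(4,-35,30)),((492,143),(-4,-32,148)),((490,400),(-4,32,148))]]
P=np.array([568.9,-247,230.4])
for o in (a+b,a,b): fitP(o,P,1.466,sL=6,sN=10)
E
```

```text
lean 26.9+-0.5 L 59.7 lat 0.2 offs [ 0.1 -0.4 -1.1 -0.8 15.9] E [ 572.6 -204.3  177.1] Eloc [26.6  2.4] maxres 1.0
lean 22.4+-1.2 L 59.6 lat 0.1 offs [-0.3  0.1  0.   0.  15.6] E [ 572.6 -208.9  175.3] Eloc [22.1  1.9] maxres 0.6
lean 27.6+-0.5 L 61.4 lat 0.1 offs [-0.   0.  -0.4 -0.5 15.7] E [ 573.2 -203.   176. ] Eloc [27.9  1.8] maxres 0.7
```

```bash
python3 - <<'E'
from h import *
snap('side','s9.png',(285,110,335,170),12)
E
```

```text
(no output)
```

View pics/s9.png

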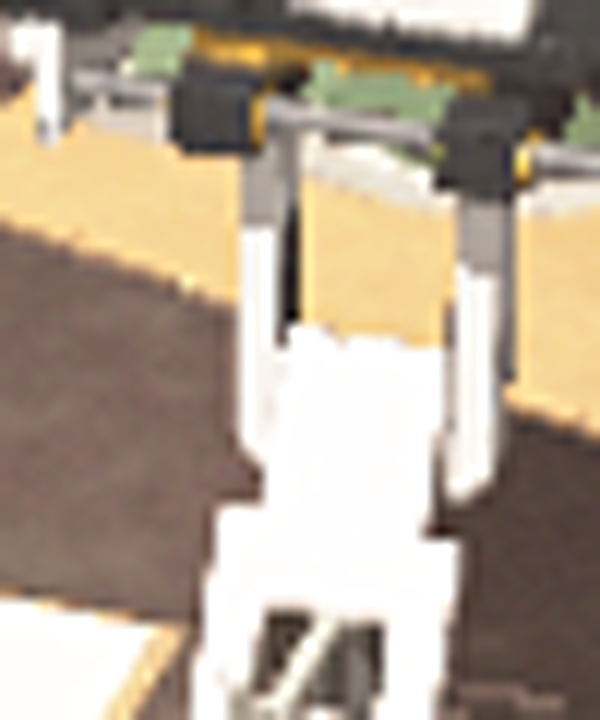

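The fits agree with a state where the eye's top rests on the bar at local x≈26 and the back face rests on the post's top edge, at about 28° lean. The tab has shifted forward in the pads. Next I'll move back and down together to increase the lean.

{"op": "drive_tool", "data": {"targets": [[-0.002,0,0.002,0],[-0.002,0,0.002,0],[-0.002,0,0.002,0],[-0.002,0,0.002,0],[0,0,0,0],[0,0,0,0],[0,0,0,0],[0,0,0,0],[0,0,0,0],[0,0,0,0]]}}

```text
time_s: 11.85
tool_pos: [568.4, -254.7, 203.8]
eef_rot: [2.334, 2.102, 0.001]
ft_force: [1.1, -2.9, 7.3]
opening: 43.6
```

```bash
python3 - <<'E'
from h import *
s,R=st()
snap('side','s10.png',(285,110,335,210),6); snap('top','t10.png',(325,180,400,235),10)
E
```

```text
t 11.85 p [ 568.4 -254.7  203.8] yawx 1.4661 tilt [ 0.001 -0.    -1.   ] F [ 1.1 -2.9  7.3] M [-0.26 -0.3  -0.04] op 43.6 q [ 0.66  0.44 -0.39  1.61  0.18  1.12  0.12]
```

View pics/s10.png

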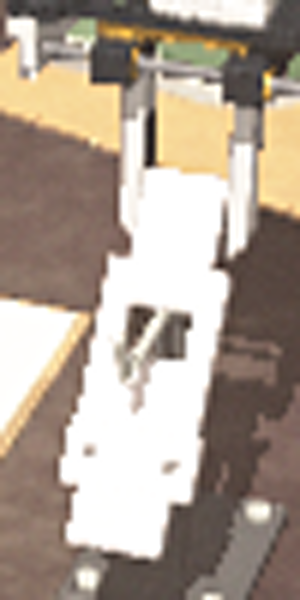

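View pics/t10.png

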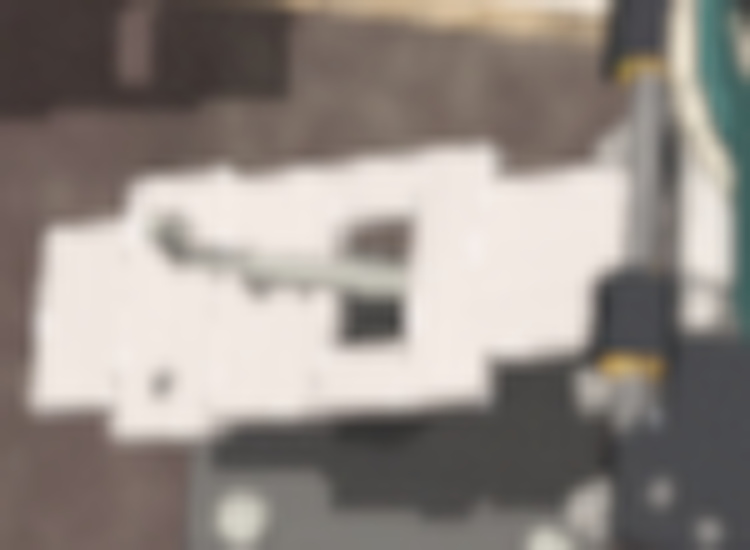

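```bash
python3 - <<'E'
from h import *
S=lambda c:crop(c,6,285,110);T=lambda c:crop(c,10,325,180)
a=[('side',S(c),X) for c,X in [((67,540),(4,-25,0)),((160,556),(4,25,0)),((62,482),(4,-35,30)),((192,502),(4,35,30)),((107,255),(-4,-32,148)),((230,275),(-4,32,148)),((142,168),(-4,-22,196)),((226,178),(-4,22,196))]]
b=[('top',T(c),X) for c,X in [((30,408),(4,25,0)),((45,225),(4,-25,0)),((108,437),(4,35,30)),((130,180),(4,-35,30)),((495,148),(-4,-32,148)),((490,405),(-4,32,148))]]
P=np.array([568.4,-254.7,222.8])
for o in (a+b,a,b): fitP(o,P,1.466,sL=6,sN=10,lean0=.6)
w=onz('top',T((410,285)),188);print(local(w))
E
```

```text
lean 38.6+-0.6 L 57.1 lat 0.1 offs [-0.1 -0.9 -1.  -0.9 19.5] E [ 573.1 -199.7  178.2] Eloc [31.2  2.3] maxres 0.9
lean 32.6+-1.8 L 59.4 lat 0.3 offs [-1.  -0.3  0.   0.  12.3] E [ 572.8 -210.6  172.7] Eloc [20.4  1.5] maxres 0.6
lean 39.6+-0.6 L 63.3 lat 0.1 offs [-0.  -0.  -0.3 -0.6 15.4] E [ 574.1 -199.2  174. ] Eloc [31.8  1.3] maxres 0.6
[25.76604818  2.35922735]
```

Lean is now about 39–40° with E local x≈31.5, which matches the two-contact geometry. I'll add a touch more lean, then lift off the bar, back out 15 mm along it and see whether the lean holds.

{"op": "drive_tool", "data": {"targets": [[-0.001,0,0.0015,0],[0,0,0,0],[0.001,0,-0.002,0],[0.002,0,-0.003,0],[0.004,0,0,0],[0.004,0,0,0],[0.004,0,0,0],[0,0,0,0],[0,0,0,0],[0,0,0,0]]}}

```text
time_s: 13.2
tool_pos: [569.5, -240.8, 206.8]
eef_rot: [-2.335, -2.102, 0.0]
ft_force: [0.0, -0.4, -1.4]
opening: 43.1
```

```bash
python3 - <<'E'
from h import *
s,R=st()
snap('side','s11.png',(285,110,335,210),6); snap('top','t11.png',(325,180,400,235),10)
E
```

```text
t 13.2 p [ 569.5 -240.8  206.8] yawx 1.466 tilt [-0.  0. -1.] F [ 0.  -0.4 -1.4] M [-0.07 -0.03  0.01] op 43.1 q [ 0.65  0.43 -0.39  1.62  0.18  1.13  0.1 ]
```

View pics/s11.png

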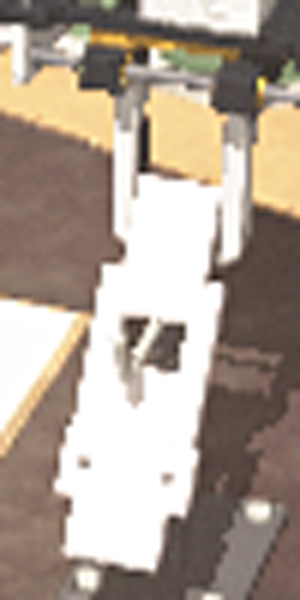

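View pics/t11.png

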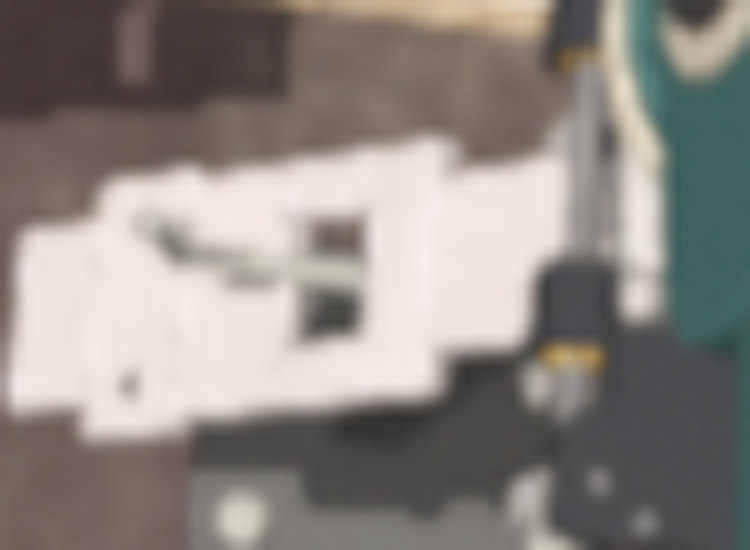

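```bash
python3 - <<'E'
from h import *
S=lambda c:crop(c,6,285,110);T=lambda c:crop(c,10,325,180)
a=[('side',S(c),X) for c,X in [((65,553),(4,-25,0)),((155,570),(4,25,0)),((58,492),(4,-35,30)),((187,513),(4,35,30)),((103,265),(-4,-32,148)),((224,285),(-4,32,148)),((137,178),(-4,-22,196)),((220,188),(-4,22,196))]]
b=[('top',T(c),X) for c,X in [((10,410),(4,25,0)),((20,228),(4,-25,0)),((82,438),(4,35,30)),((102,183),(4,-35,30)),((450,143),(-4,-32,148)),((443,397),(-4,32,148))]]
P=np.array([569.5,-240.8,225.8])
for o in (a+b,a,b): fitP(o,P,1.466,sL=6,sN=10,lean0=.6)
E
```

```text
lean 35.7+-0.5 L 59.0 lat 0.2 offs [-0.  -0.8 -1.  -0.8 16.9] E [ 574.  -189.7  177.9] Eloc [41.3  2.4] maxres 0.7
lean 31.2+-1.7 L 60.7 lat 0.2 offs [-0.8 -0.1  0.   0.  10.6] E [ 573.7 -199.   173.9] Eloc [32.   1.7] maxres 0.5
lean 36.3+-0.6 L 63.2 lat 0.2 offs [-0.  -0.  -0.3 -0.6 15. ] E [ 574.7 -188.7  174.9] Eloc [42.4  1.7] maxres 0.4
```

It relaxed to about 36° but holds there (Fz −1.4 N, essentially the gauge's weight). That's marginal, so I'll over-tilt to about 47° and come back off.

{"op": "drive_tool", "data": {"targets": [[-0.006,0,0,0],[-0.005,0,0.001,0],[-0.003,0,0.002,0],[-0.002,0,0.002,0],[-0.002,0,0.002,0],[-0.002,0,0.002,0],[0,0,0.001,0],[0,0,0,0],[0.002,0,-0.003,0],[0.003,0,-0.004,0]]}}

```text
time_s: 14.55
tool_pos: [567.9, -255.5, 203.8]
eef_rot: [-2.334, -2.102, 0.0]
ft_force: [-0.4, 0.2, -1.6]
opening: 43.5
```

{"op": "drive_tool", "data": {"targets": [[0.005,0,-0.001,0],[0.005,0,0,0],[0.005,0,0,0],[0,0,0,0],[0,0,0,0],[0,0,0,0],[0,0,0,0],[0,0,0,0],[0,0,0,0],[0,0,0,0]]}}

```text
time_s: 15.8
tool_pos: [569.6, -240.8, 204.9]
eef_rot: [-2.335, -2.102, -0.0]
ft_force: [-0.5, -0.8, -2.3]
opening: 43.4
```

```bash
python3 - <<'E'
from h import *
s,R=st()
snap('side','s12.png',(285,110,335,210),6); snap('top','t12.png',(325,180,400,235),10)
E
```

```text
t 15.8 p [ 569.6 -240.8  204.9] yawx 1.4661 tilt [-0.  0. -1.] F [-0.5 -0.8 -2.3] M [-0.17 -0.09 -0.03] op 43.4 q [ 0.64  0.43 -0.39  1.62  0.18  1.12  0.1 ]
```

View pics/s12.png

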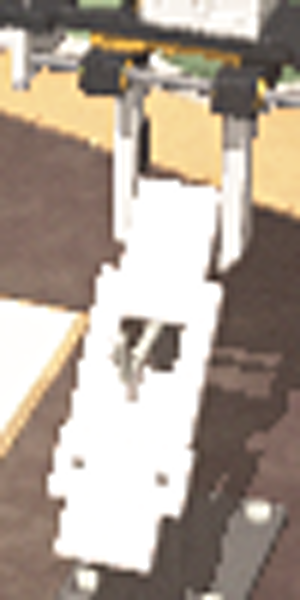

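View pics/t12.png

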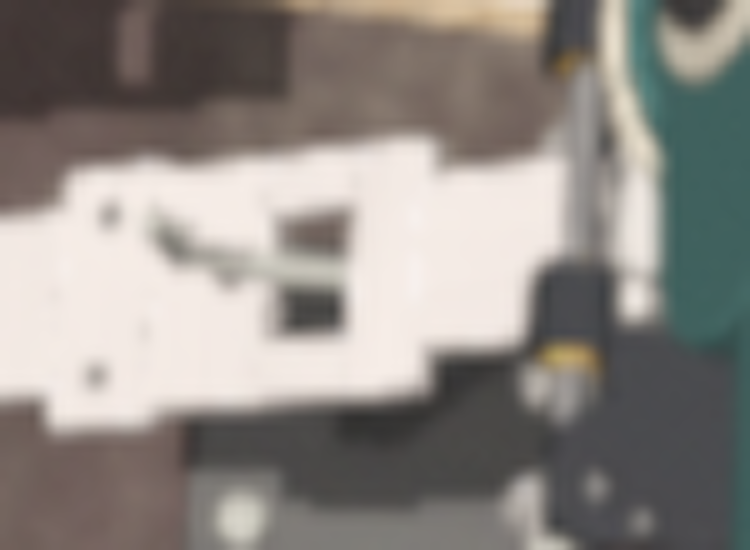

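```bash
python3 - <<'E'
from h import *
S=lambda c:crop(c,6,285,110);T=lambda c:crop(c,10,325,180)
a=[('side',S(c),X) for c,X in [((57,553),(4,-25,0)),((150,570),(4,25,0)),((50,492),(4,-35,30)),((181,515),(4,35,30)),((103,265),(-4,-32,148)),((224,285),(-4,32,148)),((137,178),(-4,-22,196)),((220,188),(-4,22,196))]]
b=[('top',T(c),X) for c,X in [((47,432),(4,35,30)),((67,175),(4,-35,30)),((438,138),(-4,-32,148)),((430,395),(-4,32,148)),((275,335),(4,17,100)),((275,222),(4,-17,100))]]
P=np.array([569.6,-240.8,223.9])
for o in (a+b,a,b): fitP(o,P,1.466,sL=6,sN=10,lean0=.6)
E
```

```text
lean 40.1+-0.7 L 56.6 lat 0.2 offs [-0.  -0.9 -0.8 -0.7 19.6] E [ 574.4 -185.   180.6] Eloc [46.   2.4] maxres 1.2
lean 35.4+-1.8 L 58.7 lat 0.2 offs [-0.8 -0.3  0.   0.  12.3] E [ 574.3 -194.7  176.1] Eloc [36.3  1.6] maxres 0.4
lean 41.2+-0.8 L 64.2 lat 0.3 offs [ 0.   0.  -0.3 -0.7 13.9] E [ 575.1 -184.8  175.6] Eloc [46.2  1.8] maxres 1.3
```

Lean is about 41° and free (F is about the weight), with E near local (46,185.5). Slide out along the level bar.

{"op": "drive_tool", "data": {"targets": [[0.002,0,-0.0005,0],[0.004,0,-0.0005,0],[0.005,0,0,0],[0.006,0,0,0],[0.006,0,0,0],[0.005,0,0,0],[0.003,0,0,0],[0.002,0,0,0],[0,0,0,0],[0,0,0,0]]}}

```text
time_s: 17.15
tool_pos: [573.0, -208.1, 205.9]
eef_rot: [-2.335, -2.102, 0.0]
ft_force: [0.0, -0.0, -1.0]
opening: 43.6
```

```bash
python3 - <<'E'
from h import *
s,R=st()
snap('side','s13.png',(280,110,340,220),6); snap('top','t13.png',(310,180,385,235),10)
E
```

```text
t 17.15 p [ 573.  -208.1  205.9] yawx 1.4659 tilt [-0.  0. -1.] F [ 0. -0. -1.] M [-0.12 -0.04  0.05] op 43.6 q [ 0.61  0.42 -0.4   1.64  0.18  1.12  0.05]
```

View pics/s13.png

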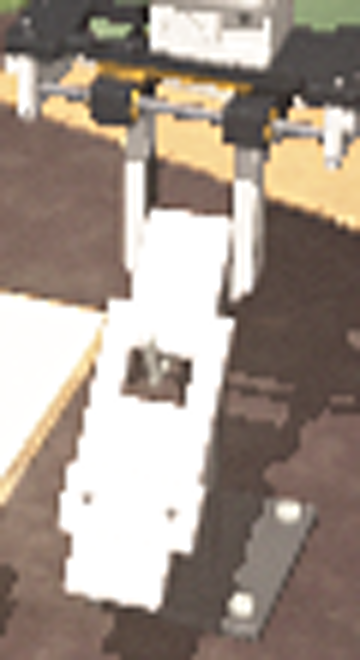

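View pics/t13.png

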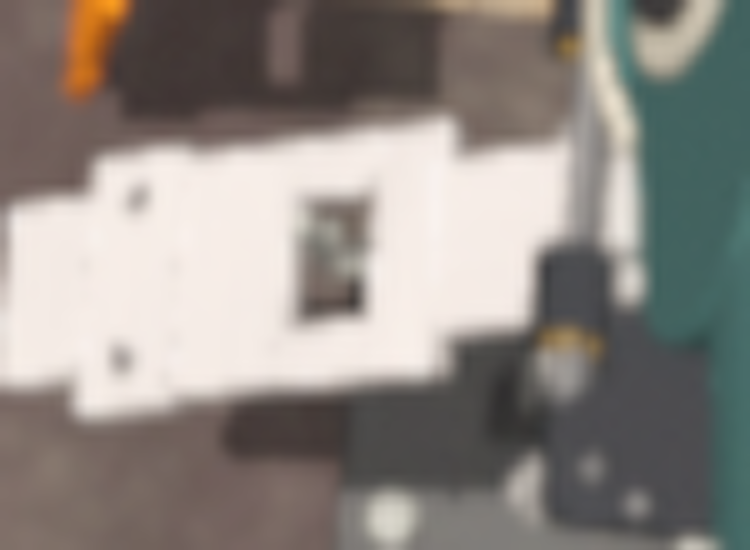

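```bash
python3 - <<'E'
from h import *
S=lambda c:crop(c,6,280,110);T=lambda c:crop(c,10,310,180)
a=[('side',S(c),X) for c,X in [((65,590),(4,-25,0)),((160,610),(4,25,0)),((60,530),(4,-35,30)),((190,552),(4,35,30)),((107,300),(-4,-32,148)),((234,320),(-4,32,148)),((146,210),(-4,-22,196)),((229,220),(-4,22,196))]]
b=[('top',T(c),X) for c,X in [((5,385),(4,25,0)),((8,205),(4,-25,0)),((75,418),(4,35,30)),((92,155),(4,-35,30)),((457,118),(-4,-32,148)),((448,378),(-4,32,148)),((297,320),(4,17,100)),((305,197),(4,-17,100))]]
P=np.array([573,-208.1,224.9])
for o in (a+b,a,b): fitP(o,P,1.466,sL=6,sN=10,lean0=.6)
w=onz('top',T((325,238)),217);print('tip',local(w))
E
```

```text
lean 41.0+-0.5 L 56.6 lat 0.4 offs [-0.3 -0.5 -0.7 -1.1 19.2] E [ 577.6 -152.   182.2] Eloc [79.2  2.6] maxres 1.3
lean 34.5+-1.7 L 59.4 lat 0.3 offs [-1.  -0.3  0.   0.  13.1] E [ 577.8 -161.6  175.9] Eloc [69.6  1.4] maxres 0.5
lean 41.7+-0.6 L 61.7 lat 0.4 offs [ 0.   0.  -0.3 -1.  15.4] E [ 578.3 -151.9  178.8] Eloc [79.3  1.9] maxres 1.1
tip [89.82989794  3.53182842]
```

Top view: the eye at (335,260) now surrounds the upturned end. Lean is 41°, E near local (79,187). Now go up along the 70° end in small steps, watching force.

{"op": "drive_tool", "data": {"targets": [[0.001,0,-0.001,0],[0.002,0,-0.003,0],[0.0015,0,-0.003,0],[0.001,0,-0.003,0],[0.001,0,-0.003,0],[0.001,0,-0.003,0],[0,0,0,0],[0,0,0,0],[0,0,0,0],[0,0,0,0]]}}

```text
time_s: 18.5
tool_pos: [573.7, -200.5, 221.8]
eef_rot: [-2.334, -2.102, 0.0]
ft_force: [0.4, 0.8, -2.6]
opening: 42.7
```

```bash
python3 - <<'E'
from h import *
s,R=st()
snap('side','s14.png',(280,110,340,220),6); snap('top','t14.png',(310,180,385,235),10)
E
```

```text
t 18.5 p [ 573.7 -200.5  221.8] yawx 1.4661 tilt [-0.  0. -1.] F [ 0.4  0.8 -2.6] M [-0.12 -0.04  0.01] op 42.7 q [ 0.6   0.4  -0.41  1.63  0.17  1.15  0.04]
```

View pics/s14.png

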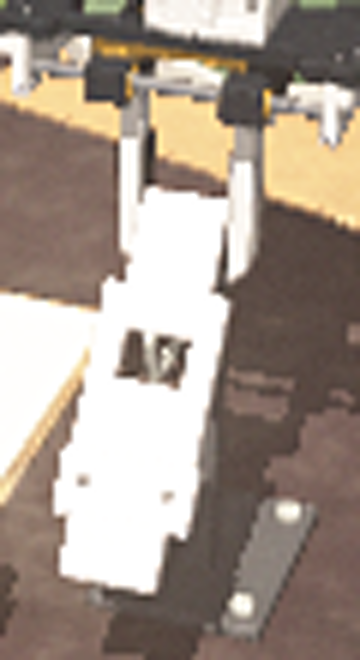

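View pics/t14.png

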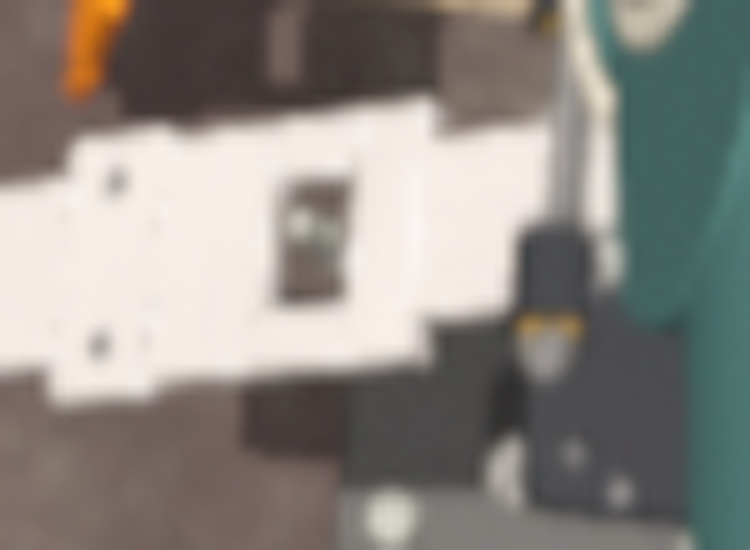

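Tip at (300,222) and barb at (325,240) both lie clear inside the eye window (277–350, 180–305), and the force shows only the weight. Continue up and out.

{"op": "drive_tool", "data": {"targets": [[0.001,0,-0.002,0],[0.001,0,-0.003,0],[0.001,0,-0.003,0],[0.001,0,-0.003,0],[0.001,0,-0.003,0],[0.001,0,-0.003,0],[0.001,0,-0.003,0],[0,0,0,0],[0,0,0,0],[0,0,0,0]]}}

```text
time_s: 19.85
tool_pos: [574.5, -193.6, 241.8]
eef_rot: [-2.334, -2.102, 0.0]
ft_force: [0.8, -0.3, -1.4]
opening: 43.3
```

```bash
python3 - <<'E'
from h import *
s,R=st()
snap('side','s15.png',(280,100,340,210),6); snap('top','t15.png',(310,180,385,235),10)
E
```

```text
t 19.85 p [ 574.5 -193.6  241.8] yawx 1.466 tilt [-0.  0. -1.] F [ 0.8 -0.3 -1.4] M [-0.11 -0.1   0.06] op 43.3 q [ 0.59  0.38 -0.42  1.61  0.16  1.18  0.04]
```

View pics/s15.png

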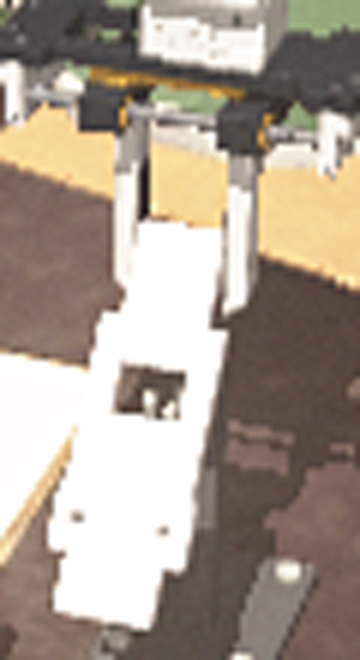

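View pics/t15.png

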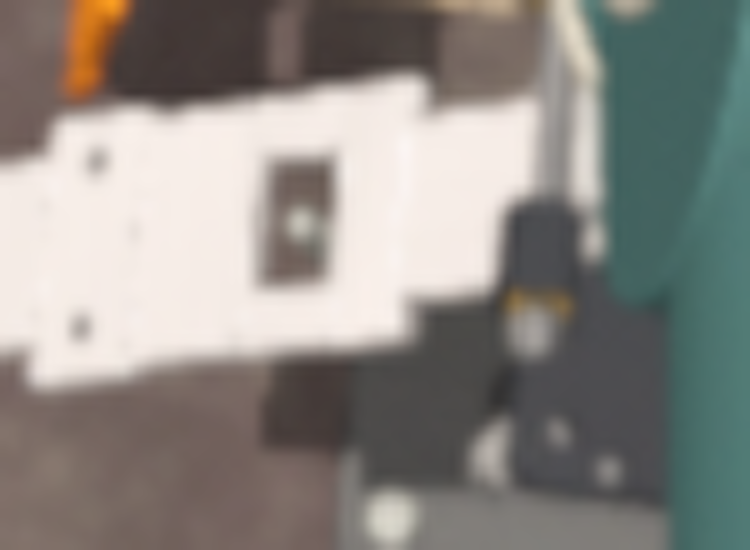

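Hook's tip at (303,224) and barb at (325,230) project inside the eye window (258–335), a bit close to the web side. I'll shift 2 mm toward the post and go straight up.

{"op": "drive_tool", "data": {"targets": [[-0.001,0,-0.001,0],[-0.001,0,-0.002,0],[0,0,-0.003,0],[0,0,-0.004,0],[0,0,-0.004,0],[0,0,-0.004,0],[0,0,-0.004,0],[0,0,-0.004,0],[0,0,-0.004,0],[0,0,0,0]]}}

```text
time_s: 21.2
tool_pos: [574.5, -195.5, 272.3]
eef_rot: [2.334, 2.102, 0.0]
ft_force: [0.1, 0.3, -2.0]
opening: 43.5
```

```bash
python3 - <<'E'
from h import *
s,R=st()
snap('side','s16.png',(270,90,350,200),6); snap('top','t16.png',(310,160,400,235),8)
E
```

```text
t 21.2 p [ 574.5 -195.5  272.3] yawx 1.4662 tilt [ 0. -0. -1.] F [ 0.1  0.3 -2. ] M [-0.11 -0.05 -0.  ] op 43.5 q [ 0.6   0.36 -0.42  1.57  0.15  1.24  0.05]
```

View pics/s16.png

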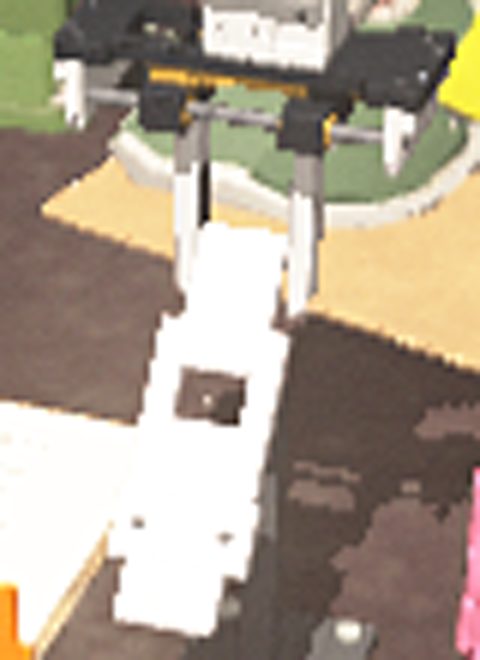

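View pics/t16.png

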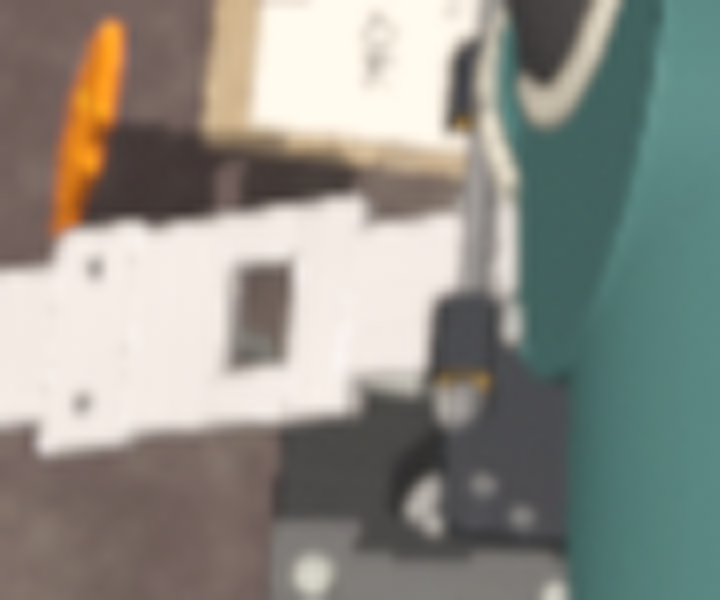

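The gauge is off the hook: the eye is above the tip and F shows only the weight. I'll raise it, then compute the transfer to the block.

{"op": "drive_tool", "data": {"targets": [[0,0,-0.005,0],[0,0,-0.01,0],[0,0,-0.015,0],[0,0,-0.015,0],[0,0,-0.015,0],[0,0,-0.015,0],[0,0,-0.01,0],[0,0,-0.005,0],[0,0,0,0],[0,0,0,0]]}}

```text
time_s: 22.55
tool_pos: [574.2, -195.5, 361.4]
eef_rot: [-2.334, -2.102, 0.001]
ft_force: [0.8, 0.1, -2.0]
opening: 43.2
```

```bash
python3 - <<'E'
from h import *
for n,uv,z in [('wheel',(184,181),34),('tape',(278,160),25),('tin',(291,260),60),('orange',(321,176),60),('handle',(108,197),100)]: print(n,onz('top',uv,z))
B=(533.9,146.7,-0.3536)
for d in (35+4,90,120,-39,-90,-120): print(d,pose(B,[(d,0,0)]))
s,R=st()
# turn so that tool y angle = 69.7deg
ty=np.arctan2(R[1,1],R[0,1]); print('turn A',-(np.radians(90)-.3536-ty))
E
```

```text
wheel [681.42680914 293.85777181  34.        ]
tape [752.27715314  16.51080025  25.        ]
tin [450.5566974  -21.69961284  60.        ]
orange [ 693.11973883 -108.38832016   60.        ]
handle [615.33750273 485.62493552 100.        ]
39 [[570.48715565 133.19518452   0.        ]]
90 [[618.33189767 115.53504121   0.        ]]
120 [[646.47586355 105.14672161   0.        ]]
-39 [[497.31284435 160.20481548   0.        ]]
-90 [[449.46810233 177.86495879   0.        ]]
-120 [[421.32413645 188.25327839   0.        ]]
t 22.55 p [ 574.2 -195.5  361.4] yawx 1.4661 tilt [-0.001  0.    -1.   ] F [ 0.8  0.1 -2. ] M [-0.14  0.01  0.02] op 43.2 q [ 0.6   0.31 -0.42  1.43  0.13  1.42  0.07]
turn A -1.3218885922580368
```

{"op": "drive_tool", "data": {"targets": [[0.01,0.003,0,0],[0.02,0.006,0,0],[0.032,0.01,0,0],[0.04,0.013,0,0],[0.045,0.014,0,0],[0.045,0.014,0,0],[0.04,0.013,0,0],[0.033,0.01,0,0],[0.02,0.006,0,0],[0.008,0.003,0,0]]}}

```text
time_s: 23.8
tool_pos: [696.5, 87.8, 361.7]
eef_rot: [-2.333, -2.103, 0.0]
ft_force: [-0.9, -0.8, -2.4]
opening: 43.1
```

{"op": "drive_tool", "data": {"targets": [[0,0,0,-0.06],[0,0,0,-0.13],[0,0,0,-0.16],[0,0,0,-0.17],[0,0,0,-0.17],[0,0,0,-0.17],[0,0,0,-0.17],[0,0,0,-0.15],[0,0,0,-0.1],[0,0,0,-0.042]]}}

```text
time_s: 25.05
tool_pos: [696.6, 85.0, 362.1]
eef_rot: [0.551, 3.093, -0.001]
ft_force: [-0.2, 0.5, -1.2]
opening: 43.3
```

```bash
python3 - <<'E'
from h import *
goto(696.2,86.8,np.pi/2-.3536)
snap('side','s17.png',(200,60,360,180),5); snap('top','t17.png',(180,120,330,240),5)
E
```

```text
t 25.05 p [696.6  85.  362.1] yawx 2.7888 tilt [ 0. -0. -1.] F [-0.2  0.5 -1.2] M [-0.   -0.2   0.03] op 43.3 q [ 0.27  0.57 -0.75  1.15  0.38  1.55  0.81]
tool shift mm [ 1.   1.6 -0. ]
turn 0.0008
```

View pics/s17.png

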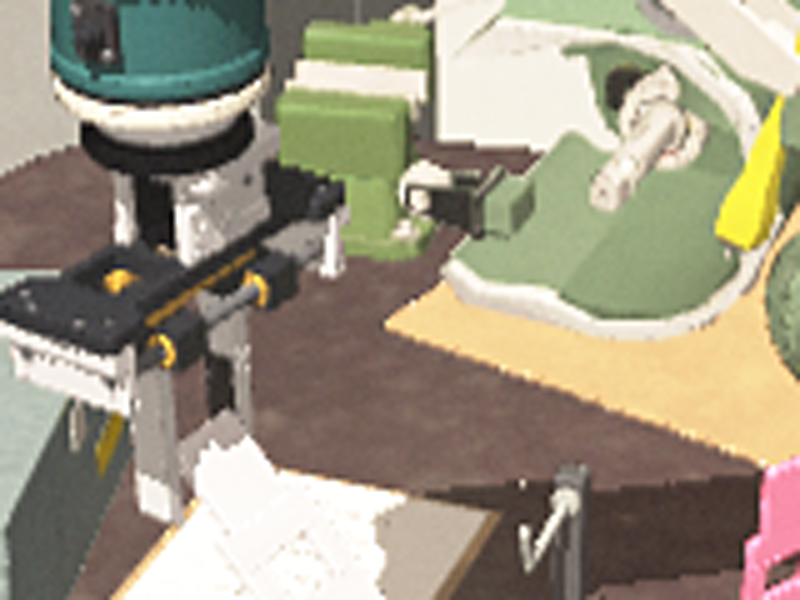

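View pics/t17.png

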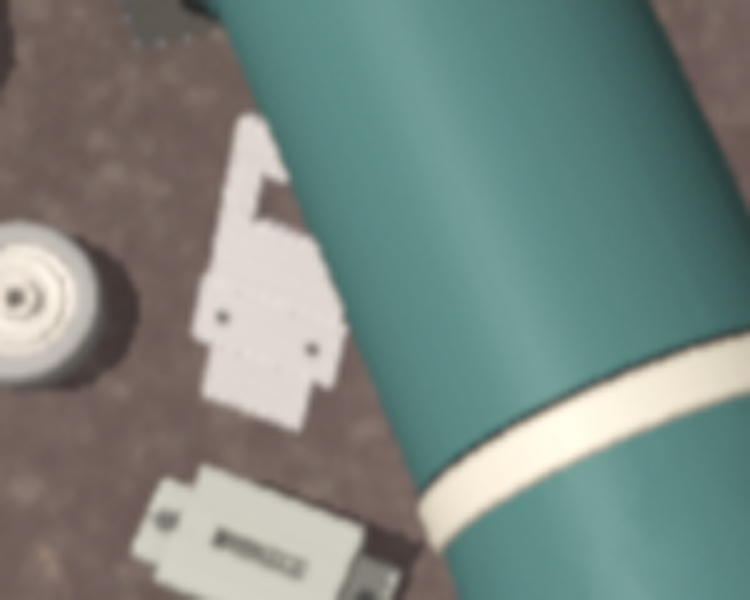

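```bash
python3 - <<'E'
from h import *
T=lambda c:crop(c,5,180,120)
b=[('top',T(c),X) for c,X in [((203,395),(4,-25,0)),((300,430),(4,25,0)),((192,333),(4,-35,30)),((333,387),(4,35,30))]]
b2=[(c,u,(X[0],-X[1],X[2])) for c,u,X in b]
P=np.array([696.6,85,381.1])
for o in (b,b2):
  p=fitP(o,P,2.789,sL=6,sN=10,lean0=.7,L0=57,sP=4)
E
```

```text
lean 45.3+-2.3 L 60.4 lat -1.4 offs [ 0.  -0.   0.1  0.3  9.4] E [647.  101.7 338.6] Eloc [338.5 -41.5] maxres 0.3
lean 13.0+-1.5 L 231.3 lat 27.1 offs [-0.  -0.  -3.5  2.6 -1. ] E [660.1 130.  155.8] Eloc [367.9 -51.8] maxres 26.3
```

{"op": "drive_tool", "data": {"targets": [[0.001,0.0016,0.008,0.0008],[0,0,0.02,0],[0,0,0.03,0],[0,0,0.034,0],[0,0,0.034,0],[0,0,0.034,0],[0,0,0.034,0],[0,0,0.022,0],[0,0,0.01,0],[0,0,0.004,0]]}}

```text
time_s: 26.4
tool_pos: [696.3, 88.2, 132.1]
eef_rot: [0.554, 3.092, 0.0]
ft_force: [0.3, 0.5, -1.7]
opening: 43.4
```

```bash
python3 - <<'E'
from h import *
goto(696.2,86.8,np.pi/2-.3536)
snap('side','s18.png',(200,130,340,250),5); snap('top','t18.png',(180,150,280,250),6)
E
```

```text
t 26.4 p [696.3  88.2 132.1] yawx 2.7871 tilt [ 0.  0. -1.] F [ 0.3  0.5 -1.7] M [-0.01 -0.23  0.  ] op 43.4 q [ 0.27  0.72 -0.69  1.45  0.48  1.15  0.72]
tool shift mm [-0.4 -1.4 -0. ]
turn -0.0009
```

View pics/s18.png

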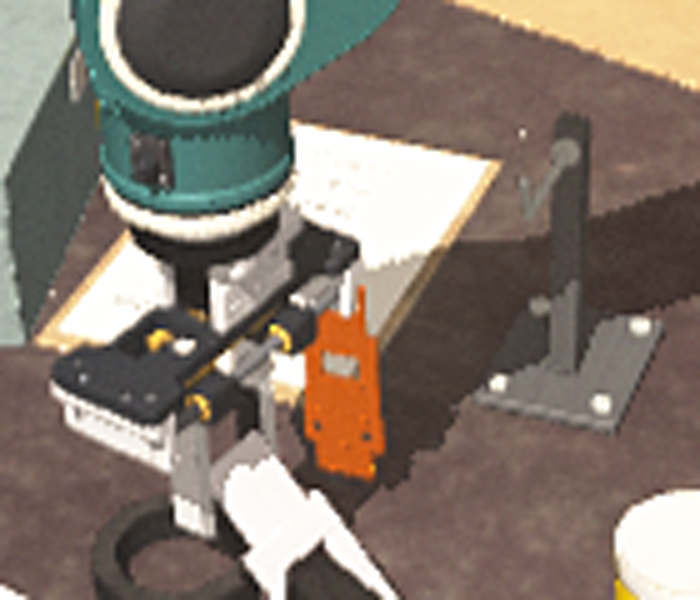

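View pics/t18.png

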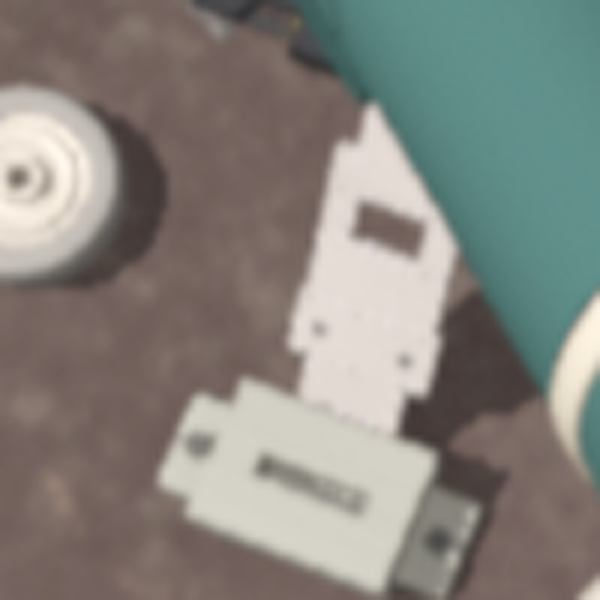

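```bash
python3 - <<'E'
from h import *
T=lambda c:crop(c,6,180,150)
b=[('top',T(c),X) for c,X in [((290,347),(4,-35,30)),((432,397),(4,35,30)),((300,305),(4,-35,64)),((445,335),(4,35,64)),((352,228),(4,-17,100)),((422,258),(4,17,100)),((334,143),(-4,-32,148))]]
P=np.array([696.3,88.2,151.1])
p=fitP(b,P,2.789,sL=6,sN=10,lean0=.7,L0=57,sP=4)
R=Ro.from_euler('ZY',[p[2],-p[0]])
E=P+R.apply(np.array([0,0,113.])-[0,p[3],113+p[1]])+Ro.from_euler('Z',p[2]).apply([p[8],0,0])
B=np.array([533.9,146.7]);yb=-0.3536
def bl(X): d=X[:2]-B; return np.array([d[0]*np.cos(yb)+d[1]*np.sin(yb),-d[0]*np.sin(yb)+d[1]*np.cos(yb),X[2]])
print('E block',bl(E),'tongue bottom block',bl(E+R.apply([4,0,-113])),'P block',bl(P),'yaw err',p[2]-(np.pi-.3536))
B4=[T(c) for c in [(243,380),(437,458),(385,595),(187,515)]]
W=[onz('top',b,45) for b in B4]
print(fit([('top',b,X) for b,X in zip(B4,[(35,50,45),(35,-50,45),(-35,-50,45),(-35,50,45)])],[533,146,-.35]))
E
```

```text
lean 43.5+-1.1 L 57.9 lat 2.0 offs [-0.   0.  -0.2  0.3 13.8] E [645.9 106.6 109.1] Eloc [343.2 -39.9] maxres 2.2
E block [118.92930346   1.12754227 109.08664612] tongue bottom block [38.31773719 -2.24858881 29.86936819] P block [172.60989189   1.35470328 151.1       ] yaw err 0.04185701052392421
(array([ 5.33108883e+02,  1.46698904e+02, -3.64253653e-01]), array([[ 0.3,  0.2],
       [ 0.2, -0.2],
       [-0.5, -0.2],
       [-0. ,  0.2]]))
```

Tongue's lower front edge is about 3 mm from the block's +x face at z≈30, centred to within about 2 mm. Now I'll swing the gauge upright by pushing its lower end against that face along an arc.

{"op": "drive_tool", "data": {"targets": [[0.004,0,0.001,0],[0.007,0,-0.004,0],[0.008,0,-0.005,0],[0.01,0,-0.005,0],[0.01,0,-0.005,0],[0.01,0,-0.004,0],[0.01,0,-0.003,0],[0.01,0,-0.002,0],[0.006,0,-0.001,0],[0,0,0,0]]}}

```text
time_s: 27.75
tool_pos: [625.5, 114.2, 160.0]
eef_rot: [-0.553, -3.092, 0.0]
ft_force: [1.4, 0.2, -2.4]
opening: 43.4
```

```bash
python3 - <<'E'
from h import *
s,R=st()
snap('side','s19.png',(200,140,340,280),4); snap('top','t19.png',(180,150,280,250),6)
E
```

```text
t 27.75 p [625.5 114.2 160. ] yawx 2.7875 tilt [-0. -0. -1.] F [ 1.4  0.2 -2.4] M [-0.03 -0.53 -0.04] op 43.4 q [ 0.29  0.59 -0.74  1.61  0.43  1.11  0.66]
```

View pics/s19.png

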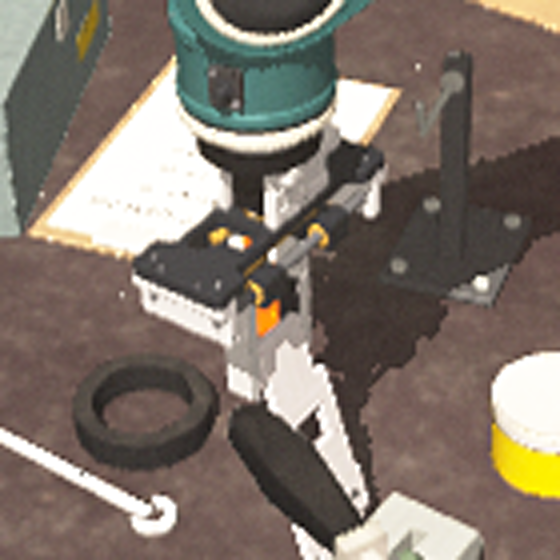

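View pics/t19.png

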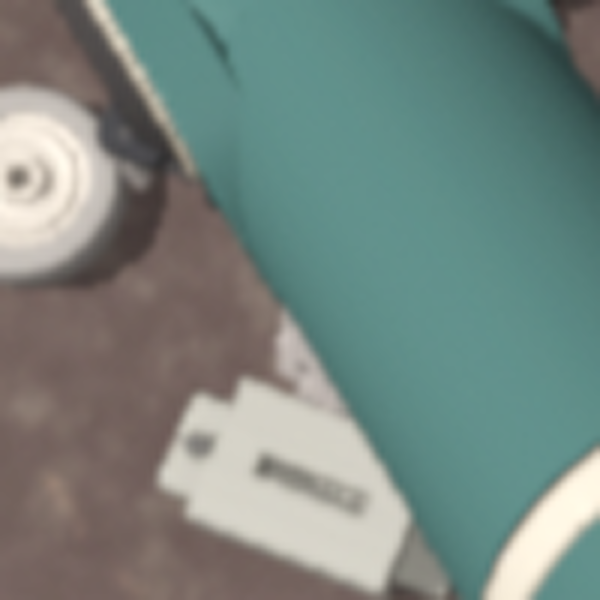

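{"op": "drive_tool", "data": {"targets": [[0.006,0,-0.003,0],[0.008,0,-0.002,0],[0.008,0,-0.002,0],[0.008,0,-0.001,0],[0.006,0,-0.001,0],[0.004,0,0,0],[0.002,0,0,0],[0,0,0,0],[0,0,0,0],[0,0,0,0]]}}

```text
time_s: 29.1
tool_pos: [586.4, 128.7, 168.9]
eef_rot: [-0.554, -3.092, -0.0]
ft_force: [2.2, -0.3, -1.4]
opening: 44.0
```

```bash
python3 - <<'E'
from h import *
s,R=st()
snap('side','s20.png',(210,160,330,290),4)
E
```

```text
t 29.1 p [586.4 128.7 168.9] yawx 2.7872 tilt [-0.  0. -1.] F [ 2.2 -0.3 -1.4] M [-0.2  -0.99 -0.1 ] op 44.0 q [ 0.3   0.52 -0.77  1.69  0.4   1.09  0.63]
```

View pics/s20.png

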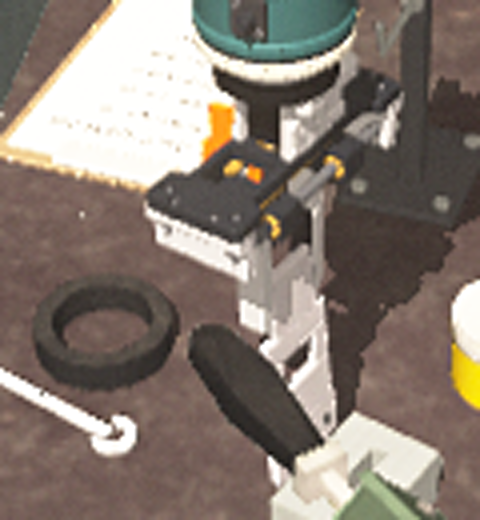

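{"op": "drive_tool", "data": {"targets": [[0.003,0,0,0],[0.003,0,0,0],[0.002,0,0,0],[0.002,0,0,0],[0.001,0,0,0],[0.001,0,0,0],[0,0,0,0],[0,0,0,0],[0,0,0,0],[0,0,0,0]]}}

```text
time_s: 30.4
tool_pos: [575.1, 132.8, 168.9]
eef_rot: [-0.554, -3.092, -0.0]
ft_force: [3.2, -1.1, -0.9]
opening: 44.2
```

```bash
python3 - <<'E'
from h import *
s,R=st()
snap('side','s21.png',(240,190,320,270),7)
E
```

```text
t 30.4 p [575.1 132.8 168.9] yawx 2.7873 tilt [-0.  0. -1.] F [ 3.2 -1.1 -0.9] M [-0.27 -1.11 -0.05] op 44.2 q [ 0.31  0.5  -0.78  1.72  0.39  1.08  0.62]
```

View pics/s21.png

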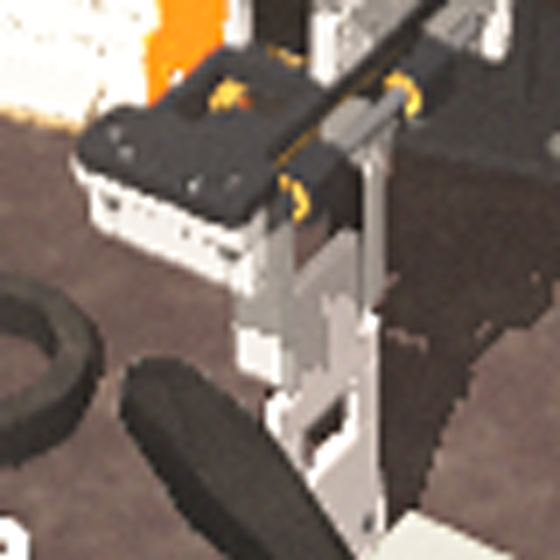

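```bash
python3 - <<'E'
from h import *
yaw=2.7873
# model upright/leaning plate, bottom centre at block x=39 
B=np.array([533.9,146.7]);yb=-0.3536
bot=np.array([*(B+39*np.array([np.cos(yb),np.sin(yb)])),18.])
for lean in (0,3,6,9):
  Rr=Ro.from_euler('ZY',[yaw,-np.radians(lean)])
  for X in [(4,32,148),(4,32,70),(4,-17,126),(4,17,126),(4,17,100),(4,-32,148)]:
    print(lean,X,np.round((proj('side',bot+Rr.apply(X))[0]-[240,190])*7+3),end=' ')
  print()
E
```

```text
0 (4, 32, 148) [378. 308.] 0 (4, 32, 70) [378. 458.] 0 (4, -17, 126) [304. 426.] 0 (4, 17, 126) [356. 374.] 0 (4, 17, 100) [356. 424.] 0 (4, -32, 148) [280. 406.] 
3 (4, 32, 148) [361. 300.] 3 (4, 32, 70) [370. 454.] 3 (4, -17, 126) [290. 419.] 3 (4, 17, 126) [341. 367.] 3 (4, 17, 100) [345. 419.] 3 (4, -32, 148) [262. 398.] 
6 (4, 32, 148) [343. 293.] 6 (4, 32, 70) [363. 451.] 6 (4, -17, 126) [275. 413.] 6 (4, 17, 126) [327. 361.] 6 (4, 17, 100) [333. 414.] 6 (4, -32, 148) [245. 390.] 
9 (4, 32, 148) [326. 287.] 9 (4, 32, 70) [355. 448.] 9 (4, -17, 126) [261. 408.] 9 (4, 17, 126) [312. 356.] 9 (4, 17, 100) [322. 410.] 9 (4, -32, 148) [228. 384.]
```

Close to upright (about 1° by the edge at x≈380 in the crop), with the front face on the block (F 3 N). So the tongue's centre is 39 mm from the block's centre. Back off 3 mm, raise 45 mm, advance 42 mm.

{"op": "drive_tool", "data": {"targets": [[-0.003,0,0,0],[0,0,-0.01,0],[0,0,-0.015,0],[0,0,-0.015,0],[0,0,-0.008,0],[0.008,-0.001,0,0],[0.013,0,0,0],[0.013,0,0,0],[0.008,0,0,0],[0,0,0,0]]}}

```text
time_s: 31.7
tool_pos: [537.7, 145.6, 217.1]
eef_rot: [0.553, 3.092, -0.0]
ft_force: [-0.6, -0.6, -1.7]
opening: 43.9
```

```bash
python3 - <<'E'
from h import *
s,R=st()
d=s['tool_pos'][:2]-[533.9,146.7];yb=-.3536;print('P block',d[0]*np.cos(yb)+d[1]*np.sin(yb),-d[0]*np.sin(yb)+d[1]*np.cos(yb))
snap('side','s22.png',(245,190,345,290),6);snap('top','t22.png',(180,150,280,250),6)
E
```

```text
t 31.7 p [537.7 145.6 217.1] yawx 2.7879 tilt [ 0. -0. -1.] F [-0.6 -0.6 -1.7] M [ 0.   -0.19  0.02] op 43.9 q [ 0.34  0.39 -0.83  1.75  0.32  1.14  0.63]
P block 3.9480501037685967 0.3155532433649899
```

View pics/s22.png

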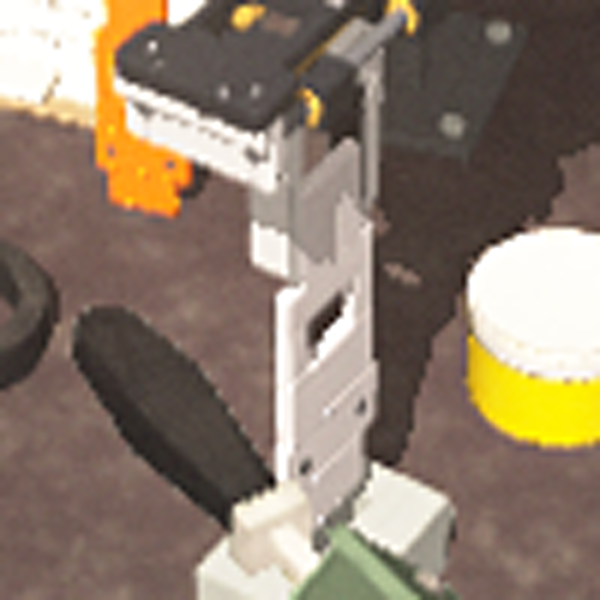

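View pics/t22.png

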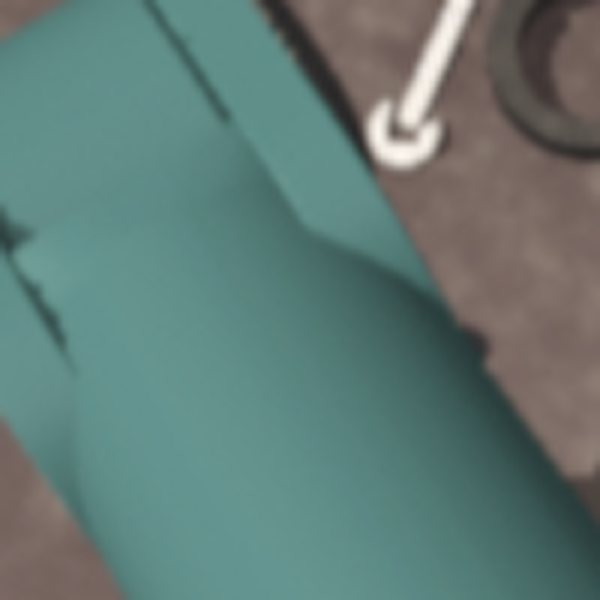

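```bash
python3 - <<'E'
from h import *
B=np.array([533.9,146.7]);yb=-0.3536
S=lambda c:crop(c,6,245,190)
o=[(S(c),X) for c,X in [((298,298),(4,-32,148)),((372,220),(4,32,148)),((349,296),(4,17,126)),((349,322),(4,17,100)),((308,362),(4,-17,100)),((308,336),(4,-17,126)),((378,372),(4,35,64)),((374,450),(4,35,30))]]
def W(p,X): 
  bot=np.array([B[0]+p[0]*np.cos(yb)-p[1]*np.sin(yb),B[1]+p[0]*np.sin(yb)+p[1]*np.cos(yb),p[2]])
  return bot+Ro.from_euler('ZY',[2.788,-p[3]]).apply(X)
r=lambda p:np.concatenate([proj('side',W(p,X))[0]-u for u,X in o])
for w in (2,20):
  s=least_squares(lambda p:np.r_[r(p)/.5,p[0]/w,p[1]/w,(p[2]-62)/20],[0,0,60,0]);p=s.x
  print('bottom in block',np.round(p[:3],1),'lean',np.degrees(p[3]),np.round(r(p).reshape(-1,2),1).tolist())
X=[(4,-25,0),(4,25,0),(-4,25,0)]
for x in X: print(x,(proj('side',W(p,x))[0]-[245,190])*6)
for x in [(5.5,28),(-5.5,28),(5.5,-28),(-5.5,-28),(35,50),(35,-50),(-35,50)]:
  q=np.array([B[0]+x[0]*np.cos(yb)-x[1]*np.sin(yb),B[1]+x[0]*np.sin(yb)+x[1]*np.cos(yb),45]); print(x,(proj('side',q)[0]-[245,190])*6)
E
```

```text
bottom in block [-3.3 -1.2 57. ] lean 1.5700195720780372 [[-1.9, 2.3], [-0.2, 1.0], [0.5, -1.8], [0.7, 1.5], [0.3, 2.5], [0.0, -0.9], [-0.3, -0.6], [0.5, -4.3]]
bottom in block [-13.9  14.4  74.2] lean 1.8508040519952946 [[-2.1, 2.2], [-0.1, 0.6], [0.6, -2.0], [0.8, 1.5], [0.2, 2.6], [-0.1, -0.9], [-0.1, -0.4], [0.8, -3.9]]
(4, -25, 0) [302.73919307 556.74871229]
(4, 25, 0) [364.79304603 486.78490414]
(-4, 25, 0) [349.5445806  479.97000846]
(5.5, 28) [272.77645547 564.43877161]
(-5.5, 28) [293.45724936 574.70960132]
(5.5, -28) [340.98167519 488.24265215]
(-5.5, -28) [361.36120447 497.94879224]
(35, 50) [189.95073048 567.76406444]
(35, -50) [313.18078554 434.29515245]
(-35, 50) [322.33236003 634.6299436 ]
```

Lean is about 1.6°, and by contact the tongue should be over the slot. Descend carefully.

{"op": "drive_tool", "data": {"targets": [[0,0,0.006,0],[0,0,0.006,0],[0,0,0.003,0],[0,0,0.003,0],[0,0,0.002,0],[0,0,0.002,0],[0,0,0.002,0],[0,0,0.002,0],[0,0,0,0],[0,0,0,0]]}}

```text
time_s: 33.05
tool_pos: [538.2, 145.5, 191.0]
eef_rot: [-0.554, -3.092, -0.0]
ft_force: [0.1, 0.7, -2.0]
opening: 44.1
```

```bash
python3 - <<'E'
from h import *
s,R=st()
snap('side','s23.png',(245,190,345,290),6)
E
```

```text
t 33.05 p [538.2 145.5 191. ] yawx 2.7873 tilt [-0.  0. -1.] F [ 0.1  0.7 -2. ] M [ 0.02 -0.12  0.03] op 44.1 q [ 0.32  0.42 -0.81  1.78  0.34  1.09  0.61]
```

View pics/s23.png

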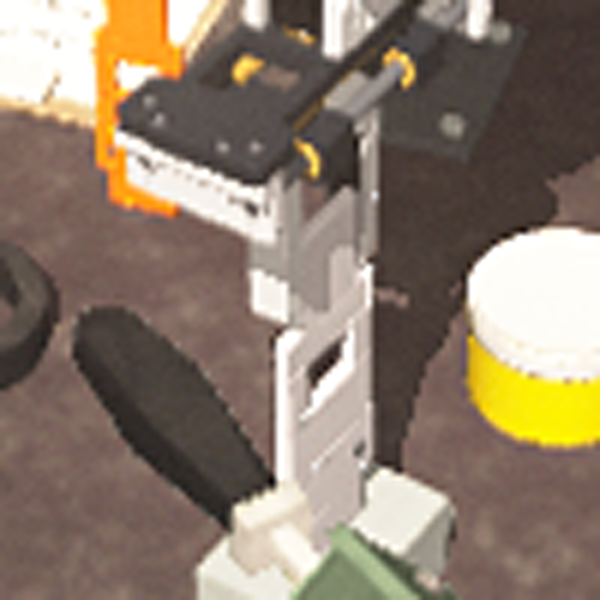

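No contact force. Keep going.

{"op": "drive_tool", "data": {"targets": [[0,0,0.002,0],[0,0,0.002,0],[0,0,0.002,0],[0,0,0.002,0],[0,0,0.002,0],[0,0,0.002,0],[0,0,0,0],[0,0,0,0],[0,0,0,0],[0,0,0,0]]}}

```text
time_s: 34.35
tool_pos: [538.2, 145.5, 179.0]
eef_rot: [-0.554, -3.092, -0.0]
ft_force: [0.4, 0.4, -3.1]
opening: 43.9
```

```bash
python3 - <<'E'
from h import *
s,R=st()
snap('side','s24.png',(245,190,345,290),6)
E
```

```text
t 34.35 p [538.2 145.5 179. ] yawx 2.7873 tilt [-0.  0. -1.] F [ 0.4  0.4 -3.1] M [ 0.01 -0.18  0.01] op 43.9 q [ 0.32  0.43 -0.81  1.79  0.35  1.07  0.6 ]
```

View pics/s24.png

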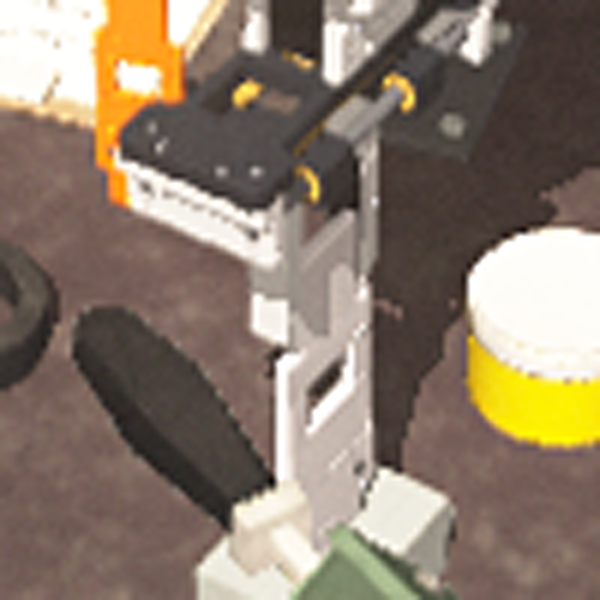

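Still free. The gauge follows, so the tongue is in the slot. Continue to seat.

{"op": "drive_tool", "data": {"targets": [[0,0,0.002,0],[0,0,0.002,0],[0,0,0.002,0],[0,0,0.002,0],[0,0,0.001,0],[0,0,0.001,0],[0,0,0,0],[0,0,0,0],[0,0,0,0],[0,0,0,0]]}}

```text
time_s: 35.65
tool_pos: [538.4, 145.4, 169.6]
eef_rot: [0.554, 3.092, -0.0]
ft_force: [-2.1, -1.9, 10.2]
opening: 43.5
```

```bash
python3 - <<'E'
from h import *
s,R=st()
snap('side','s25.png',(245,190,345,290),6)
E
```

```text
t 35.65 p [538.4 145.4 169.6] yawx 2.7871 tilt [ 0.001 -0.    -1.   ] F [-2.1 -1.9 10.2] M [-0.54  0.79  0.02] op 43.5 q [ 0.31  0.45 -0.8   1.8   0.37  1.05  0.59]
```

View pics/s25.png

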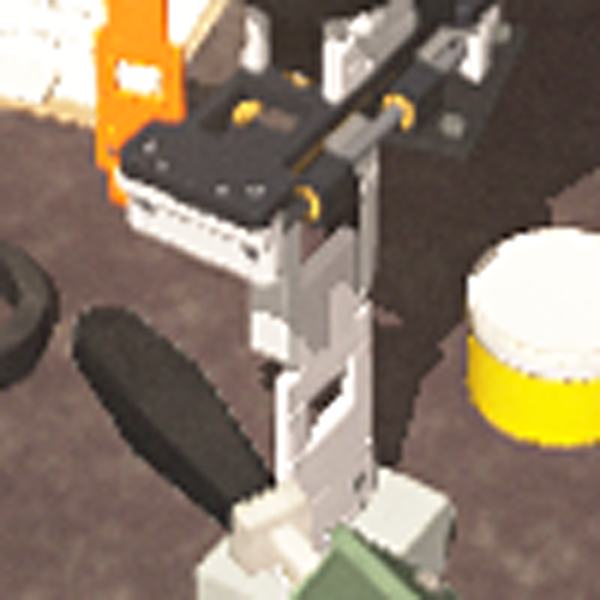

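Fz is 10 N at TCP z≈169.6, the expected seated height, so the shoulders are on the block. Release without moving, then check.

{"op": "drive_tool", "data": {"targets": [[0,0,-0.001,0],[0,0,0,0],[0,0,0,0],[0,0,0,0],[0,0,0,0],[0,0,0,0],[0,0,0,0],[0,0,0,0],[0,0,0,0],[0,0,0,0]], "grip": 0}}

```text
time_s: 36.95
tool_pos: [538.1, 145.5, 170.0]
eef_rot: [-0.554, -3.092, -0.0]
ft_force: [0.3, 0.4, -0.3]
opening: 93.6
```

```bash
python3 - <<'E'
from h import *
s,R=st()
snap('side','s26.png',(245,190,345,290),6)
E
```

```text
t 36.95 p [538.1 145.5 170. ] yawx 2.7873 tilt [-0.  0. -1.] F [ 0.3  0.4 -0.3] M [ 0.02 -0.14 -0.01] op 93.6 q [ 0.31  0.45 -0.8   1.8   0.36  1.05  0.59]
```

View pics/s26.png

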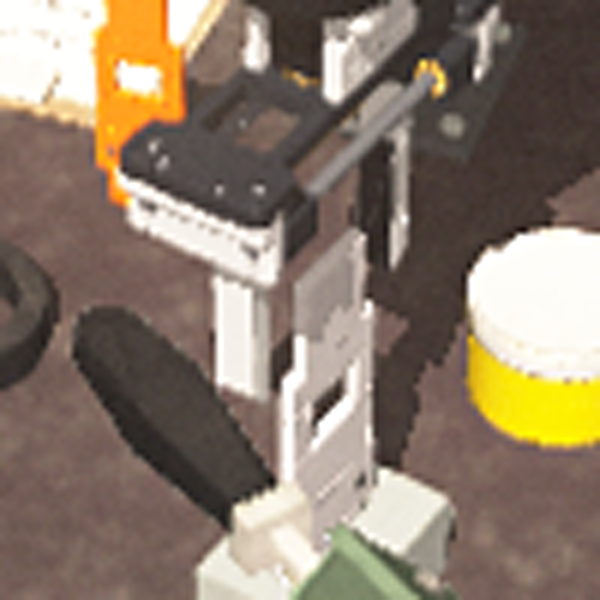

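Released, and the gauge stands. Retract straight up, then aside for a clear view.

{"op": "drive_tool", "data": {"targets": [[0,0,-0.005,0],[0,0,-0.015,0],[0,0,-0.025,0],[0,0,-0.03,0],[0,0,-0.03,0],[0,0,-0.03,0],[0,-0.03,-0.01,0],[0,-0.04,0,0],[0,-0.04,0,0],[0,-0.04,0,0]]}}

```text
time_s: 38.25
tool_pos: [485.6, 3.9, 316.0]
eef_rot: [0.553, 3.092, -0.0]
ft_force: [-0.1, -0.1, 0.1]
opening: 93.9
```

{"op": "drive_tool", "data": {"targets": [[0,-0.04,0,0],[0,-0.04,0,0],[0,-0.04,0,0],[0,-0.04,0,0],[0,-0.03,0,0],[0,-0.01,0,0],[0,0,0,0],[0,0,0,0],[0,0,0,0],[0,0,0,0]]}}

```text
time_s: 39.5
tool_pos: [416.9, -182.4, 315.0]
eef_rot: [-0.552, -3.093, -0.0]
ft_force: [0.2, -0.6, 0.5]
opening: 94.2
```

```bash
python3 - <<'E'
from h import *
s,R=st()
snap('side','s27.png',(245,190,345,290),6);snap('top','t27.png',(180,180,270,260),8)
E
```

```text
t 39.5 p [ 416.9 -182.4  315. ] yawx 2.7882 tilt [-0.  0. -1.] F [ 0.2 -0.6  0.5] M [ 0.05 -0.15  0.03] op 94.2 q [ 0.96  0.04 -0.63  1.85  0.02  1.26  1.55]
```

View pics/s27.png

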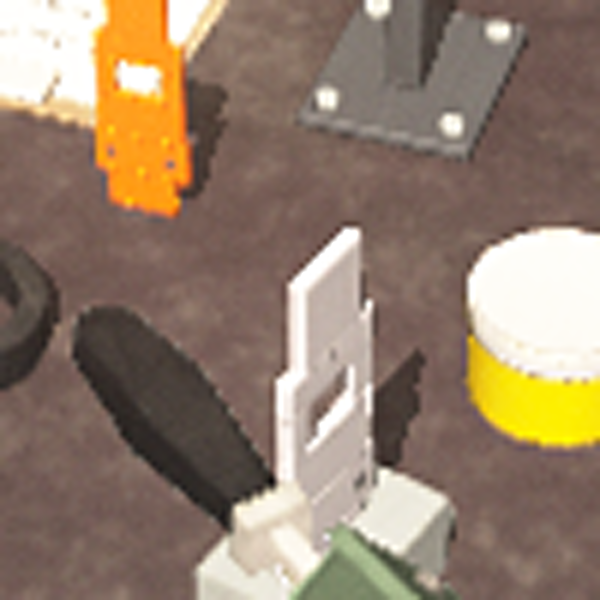

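View pics/t27.png

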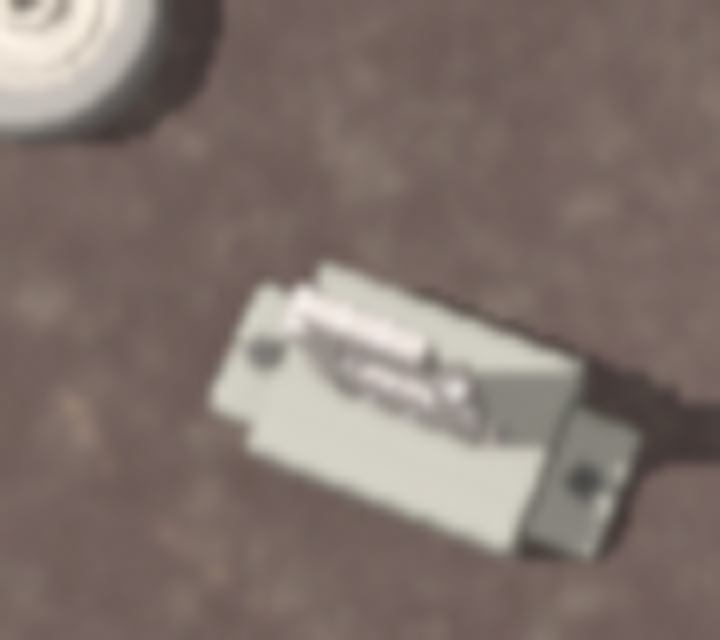

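```bash
python3 - <<'E'
from h import *
B=(533.9,146.7,-.3536)
S=lambda c:crop(c,6,245,190);T=lambda c:crop(c,8,180,180)
# gauge in block frame: X' = -x side toward camera; use symmetric: block-frame points
o=[('side',S(c),X) for c,X in [((360,230),(-4,-22,196)),((295,290),(-4,22,196)),((281,378),(-4,32,148)),((372,303),(-4,-32,148)),((350,368),(-4,-17,126)),((350,400),(-4,-17,100))]]
t=[('top',T(c),X) for c,X in [((300,283),(4,22,196)),((432,343),(4,-22,196)),((287,328),(-4,22,196)),((415,362),(-4,-22,196))]]
def W(p,X): 
  return pose(B,[[p[0],p[1],p[2]]+Ro.from_euler('YX',[p[3],p[4]]).apply(X)])[0]
r=lambda p,o:np.concatenate([proj(c,W(p,X))[0]-u for c,u,X in o])
for oo in (o+t,o,t):
  s=least_squares(lambda p:np.r_[r(p,oo)/.5,p[0]/1.5,p[1]/3,(p[2]-15)/10,p[3:]/.1],[0,0,15,0,0]);p=s.x
  print('bottom block',np.round(p[:3],1),'tilt rad',np.round(p[3:],3),np.round(r(p,oo).reshape(-1,2),1).tolist())
print('seated resid',np.round(r([0,0,15,0,0],o+t).reshape(-1,2),1).tolist())
E
```

```text
bottom block [ 0.2  2.2 16.1] tilt rad [-0.005  0.009] [[-0.1, -0.0], [1.1, -0.3], [1.0, 1.6], [-0.4, -0.1], [-0.0, -1.4], [-0.2, 0.5], [-0.4, 0.8], [-0.2, -0.4], [0.0, -1.8], [0.7, 0.2]]
bottom block [ 0.   0.  11.9] tilt rad [0.016 0.019] [[-0.6, -0.2], [0.6, -0.6], [0.9, 1.4], [-0.6, -0.1], [-0.1, -1.3], [-0.2, 0.7]]
bottom block [ 0.  -0.3 12.9] tilt rad [-0.006 -0.005] [[-0.3, 1.1], [-0.3, -0.1], [0.0, -1.5], [0.6, 0.5]]
seated resid [[-0.3, 0.0], [0.9, -0.1], [1.0, 1.8], [-0.4, -0.2], [0.0, -1.5], [-0.1, 0.4], [-0.0, 0.6], [0.1, -0.6], [0.3, -2.0], [1.0, 0.0]]
```

The gauge fits the seated, upright model: bottom at block (0,0,15), residuals up to 2 px (mostly under 1 px), tilt under 0.02 rad. The tin and wheel sit at their original pixels. Handing in.

```bash
python3 - <<'E'
from h import *
print(arm.finish_job()); st()
E
```

```text
the job is handed in; nothing more can be done
None
the job is handed in; nothing more can be done
```

The gauge is off the hook and standing in the slot of the setting block, tongue down and released. I handed the job in at about 39.6 s; no verdict came back.

**What I did:** The drive can only yaw the tool, so I pinched the gauge by the tab's two narrow edges instead of across the 8 mm. That let it pivot in the jaws.
- **Off the hook:** I leaned it to about 41° against the post's top edge and the bar, slid it out, and lifted it over the barb. Only the gauge's weight showed on the force reading.
- **Upright again:** I pushed its lower end against the block's side, which also gave the distance to the slot.
- **Into the slot:** I lowered it until the upward force reached 10 N, then let go and moved the arm well away.

**Last checks:** The final pictures match a fully seated, upright gauge. Tilt is about 0.02 rad or less. The centre is within about 2 mm in the camera fits. Nothing was touching the robot.

**What was less certain:**
- **Seated height:** The camera fits gave the tongue's end at 12–16 mm, where fully home is 15 mm. I rely on the 10 N contact at the expected height for it being fully home.
- **Early lean readings:** The two cameras disagreed by 5–6° while the tab slipped in the pads. The first tilt relaxed to about 36°, so I repeated it.
- **Bystanders:** In the last crops the tin looked unmoved, and only parts of the wheel and tape roll were in view. I did not measure their positions again.

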